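# Ballast and battery change on a pan car

## Robot

A 6-joint arm with a two-finger parallel gripper is mounted at the origin on the work surface. World frame = base frame: x ahead of the robot, y to its left, z up, the work surface at z = 0. Lengths are in m, angles in rad, forces in N, time in s.
With the tool pointing down it reaches from about 0.4 to 0.825 m from the base axis. Payload 7 kg.
Tool frame: the origin (TCP) lies midway between the tips of the shut fingers; the grasp point (between the pads) lies 19 mm behind it (env.hold_point_z is the distance from the TCP to the grasp point, in m); z points along the fingers, y is the direction in which the jaws open and shut (so a half turn about z gives the same grasp; the last joint's range is limited). The gripper opens to 85 mm and grips with 20 to 120 N. Pads are 22 mm wide; open, the fingers measure 114 mm over their backs; the gripper's body (76 mm by 85 mm) begins 54 mm behind the grasp point. The pads swing forward as they close: fully open they stand 13 mm farther back than shut.
Start: joints at [0.288, 0.359, 0.012, 0, -1.224, -0.288], TCP at [0.675, -0, 0.204] pointing down, gripper open.
Joint ranges: [-3.07, 3.07], [-1.43, 2.12], [-1.02, 1.25], [-3.03, 1.67], [-3.05, -0], [-3.03, 3.03]. Speed limits (rad/s): [2.39, 2.39, 3.01, 3.14, 3.14, 3.14].

## Interface

Orientations are given as [roll, pitch, yaw] about the fixed x, y, z axes, in that order (R = Rz(yaw) Ry(pitch) Rx(roll)).
In Python, from plant import env gives the robot as it stands.
- The arm moves only by the tool drive_tool, never from a script. Its argument "series" is a list of rows, each a list of 4 numbers: the shift along the world's x, y, z in mm, then the turn about the world's z in rad. In form: [[tx, ty, tz, turn], ...]. A call has exactly 8 rows; each row is the pose to reach, as a shift and turn from the pose commanded when the call began; what a row does not reach only later rows make up. A row lasts 1/10 s, in which the tool goes at most 50 mm and 8.59 degrees, less where a joint would pass 70% of its speed; a pose out of reach is approached as far as the arm can. A call with a gripper value outside its range is refused whole. "hand" is the closure, from 0 (fully open) to 1 (shut), set as the call begins (left out, the last holds). The fingers move at their own pace and stop on an object; "squeeze" is the grip in N (left out, the last holds). Time passes only in rows, so rows that repeat a pose let the fingers close, or fill a call up. It gives the time, the measured TCP pose, the force and the opening at its end, in the units of the state.
- env.state(): the state, without advancing time (a new reading comes with each control period).
- env.capture(name): name is "scene" or "side" or "wrist"; returns a dict with "image" (420x560x3 uint8, red, green, blue), "mtx" (3x3 intrinsics, pixels), "cam_to_world" (4x4, takes a point from camera to world coordinates). Camera axes: x right, y down, z forward; pixel columns grow to the right and rows downward; lengths in m; the calibration is good to about 2 mm. A picture is of the moment at which its call begins. There is no depth.
- env.job_done(): hands the job in, once; it reports no verdict.
The state is a dict: "clock": time; "joints": joint angles; "joint_velocities": joint speeds; "joint_torque": joint torques, N m; "tool_pos": TCP position; "tcp_rot": TCP orientation; "contact_force": force on the tool from outside, world axes, zero at the start; "wrist_torque": the same for the moment, N m; "grip_width": finger opening in m.
Only numpy, scipy, OpenCV 4.12 (cv2) and the standard library are available. Lean on these libraries where they do the work, as an engineer would, in place of code of your own. Each camera call takes 0.05 s, during which the arm holds its last target.

## Task

Get the race car ready for its next heat: lift the battery box's lid until it rests back on its stop and lay every brass ballast plate on the mat flat in the car's battery bay, stacked if there are several; with that done, set the charged pack from the box down gently on top of them between the bay's stops, and put the hold-down bracket astride the middle of the pack. Put the spent pack that lies on the mat flat in the box, and finish with the box shut; leave the other things on the bench where they are.

Things in the scene. Friction and masses are not known exactly. Their poses are not given: they have to be found in the camera images.
- plate_a_mid (a point): a flat brass ballast plate 130 x 42 x 6 mm, 270 g; this point is its centre (3 mm above its underside), x along its 130 mm length, z up. One to three such plates are laid out on the mat, the others are absent
- plate_b_mid (a point): a flat brass ballast plate 130 x 42 x 6 mm, 270 g; this point is its centre (3 mm above its underside), x along its 130 mm length, z up. One to three such plates are laid out on the mat, the others are absent
- plate_c_mid (a point): a flat brass ballast plate 130 x 42 x 6 mm, 270 g; this point is its centre (3 mm above its underside), x along its 130 mm length, z up. One to three such plates are laid out on the mat, the others are absent
- bracket_mid (a point): hold-down bracket: aluminium channel standing on its legs like an upside-down U, 40 mm long (x), 60 mm wide over the legs (y), 23 mm tall, 60 g. Top 3 mm thick; legs 3 mm thick, 54 mm apart inside, reaching 20 mm below the underside of the top. This point is on the centre line, half-way up (11.5 mm above the feet). Can be gripped across its legs (60 mm)
- fresh_mid (a point): the charged battery pack: a hard-cased brick 138 x 46 x 25 mm, 290 g, which starts lying flat inside the closed battery box, about in the middle; this point is its centre, x along its length, z up. It can go in either way round
- spent_mid (a point): the spent battery pack, the same brick as the charged one, lying on the mat at the start; this point is its centre, x along its length, z up
- bay (a point): centre of the car's battery bay, on the flat chassis plate (8 mm above the table; 150 mm wide); x along the bay to the nose, z up. The car is fixed. 147 mm between two end stops, 55 mm between four thin posts at x +-55, y +-30.5 mm, all 32 mm tall. Between the posts, to 75 mm each side, the plate is clear for fingers. Beyond x = +-80 mm wheels and fittings up to 62 mm tall
- box_floor (a point): centre of the inner floor of the steel battery box, 3 mm above the table; x points away from the box's front, towards its hinged side, z up. The box is fixed, 160 x 200 mm inside (x, y); its walls are 3 mm thick and rise 63 mm above the table
- lid (a joint): angle of the box's lid in rad: 0 shut, 1.75 resting on its stop (leaning back a little beyond upright). The lid weighs 250 g, swings freely, falls shut if let go before upright and falls back to its stop beyond upright
- lid_tab (a point): grip point on the lid's pull tab, which sticks out at the middle of the lid's front edge: 194 mm from the hinge (lid ends at 172 mm, tab at 206 mm). The tab is 30 mm wide (y, along the hinge line) and 10 mm thick; pinched across its width from above, it turns between the fingertips as the lid swings. x points from the tab to the hinge
- lid_hinge (a point): middle of the lid's hinge line, at the far top rim of the box, 64 mm above the table; y lies along the hinge. x turns with the lid: it points from the lid's front edge towards the hinge
- spare_wheel: bystander, to be left where it is: spare rear tyre on its rim, 62 mm diameter, 44 mm tall, lying flat; origin at the centre of its underside
- spare_wheel2: bystander, to be left where it is: a second spare tyre, same size
- wrench: bystander, to be left where it is: flat steel wrench, 140 mm long, lying on the mat; origin at its middle on the underside
- tape: bystander, to be left where it is: roll of tape lying flat, 70 mm diameter, 24 mm tall; origin at the centre of its underside
- screw_jar: bystander, to be left where it is: small clear screw jar, 56 mm diameter, 60 mm tall; origin at the centre of its underside
- cleaner: bystander, to be left where it is: bottle of cleaner, 56 mm diameter, 170 mm tall; origin at the centre of its underside
There are look-alikes about, which are no part of the job. Of the things that look like the part that bears bracket_mid, take the one that is farthest to the robot's left at the start.

How it is judged:
On the way, in this order (a step that is already met when the one before it is completed fails the run):
1. the box's lid rests back on its stop and every ballast plate lies flat in the battery bay, with the charged pack not yet in the bay (value of joint lid above 1.65 rad and horizontal distance between fresh_mid and bay above 0.06 m and x of plate_a_mid in the frame of bay between -0.012 and 0.012 m and y of plate_a_mid in the frame of bay between -0.01 and 0.01 m and z of each of plate_a_mid, plate_b_mid, plate_c_mid in the frame of bay below 0.018 m and angle between the z axis of each of plate_a_mid, plate_b_mid, plate_c_mid and the z axis of bay, either way round below 0.1 rad and angle between the x axis of each of plate_a_mid, plate_b_mid, plate_c_mid and the x axis of bay, either way round below 0.15 rad and x of plate_b_mid in the frame of bay between -0.012 and 0.012 m and y of plate_b_mid in the frame of bay between -0.01 and 0.01 m and x of plate_c_mid in the frame of bay between -0.012 and 0.012 m and y of plate_c_mid in the frame of bay between -0.01 and 0.01 m), for 0.2 s.
2. the charged pack lies on the ballast between the bay's stops (x of fresh_mid in the frame of bay between -0.008 and 0.008 m and y of fresh_mid in the frame of bay between -0.008 and 0.008 m and z of fresh_mid in the frame of bay below 0.0345 m and angle between the x axis of fresh_mid and the x axis of bay, either way round below 0.1 rad and angle between fresh_mid's own z axis and vertical below 0.1 rad and x of plate_a_mid in the frame of bay between -0.012 and 0.012 m and y of plate_a_mid in the frame of bay between -0.01 and 0.01 m and z of each of plate_a_mid, plate_b_mid, plate_c_mid in the frame of bay below 0.018 m and angle between the z axis of each of plate_a_mid, plate_b_mid, plate_c_mid and the z axis of bay, either way round below 0.1 rad and angle between the x axis of each of plate_a_mid, plate_b_mid, plate_c_mid and the x axis of bay, either way round below 0.15 rad and x of plate_b_mid in the frame of bay between -0.012 and 0.012 m and y of plate_b_mid in the frame of bay between -0.01 and 0.01 m and x of plate_c_mid in the frame of bay between -0.012 and 0.012 m and y of plate_c_mid in the frame of bay between -0.01 and 0.01 m and z of each of plate_a_mid, plate_b_mid, plate_c_mid in the frame of fresh_mid below -0.012 m), for 0.2 s.
3. the hold-down bracket sits astride the middle of the pack (x of bracket_mid in the frame of fresh_mid between -0.02 and 0.02 m and y of bracket_mid in the frame of fresh_mid between -0.008 and 0.008 m and z of bracket_mid in the frame of fresh_mid between -0.002 and 0.01 m and angle between the x axis of bracket_mid and the x axis of fresh_mid, either way round below 0.25 rad and angle between bracket_mid's own z axis and vertical below 0.12 rad and x of fresh_mid in the frame of bay between -0.008 and 0.008 m and y of fresh_mid in the frame of bay between -0.008 and 0.008 m and z of fresh_mid in the frame of bay below 0.0345 m and angle between the x axis of fresh_mid and the x axis of bay, either way round below 0.1 rad and angle between fresh_mid's own z axis and vertical below 0.1 rad), for 0.2 s.
At the end, for the whole second after the job is handed in: Plates flat in the bay (within 12 mm along, 10 across) under the charged pack; pack level between the stops (8 mm, 0.1 rad); bracket on the pack, within 20 mm of its middle, 8 mm sideways; spent pack flat on the box floor; lid shut (under 0.05 rad); all at rest (all of step 3 and x of plate_a_mid in the frame of bay between -0.012 and 0.012 m and y of plate_a_mid in the frame of bay between -0.01 and 0.01 m and z of each of plate_a_mid, plate_b_mid, plate_c_mid in the frame of bay below 0.018 m and angle between the z axis of each of plate_a_mid, plate_b_mid, plate_c_mid and the z axis of bay, either way round below 0.1 rad and angle between the x axis of each of plate_a_mid, plate_b_mid, plate_c_mid and the x axis of bay, either way round below 0.15 rad and x of plate_b_mid in the frame of bay between -0.012 and 0.012 m and y of plate_b_mid in the frame of bay between -0.01 and 0.01 m and x of plate_c_mid in the frame of bay between -0.012 and 0.012 m and y of plate_c_mid in the frame of bay between -0.01 and 0.01 m and z of each of plate_a_mid, plate_b_mid, plate_c_mid in the frame of fresh_mid below -0.012 m and x of spent_mid in the frame of box_floor between -0.04 and 0.04 m and y of spent_mid in the frame of box_floor between -0.085 and 0.085 m and z of spent_mid in the frame of box_floor below 0.025 m and angle between the z axis of spent_mid and the z axis of box_floor, either way round below 0.15 rad and value of joint lid below 0.05 rad and linear speed of each of fresh, spent, bracket below 0.02 m/s); the robot touches nothing.
It fails at once if the charged pack is dropped (falls freely at over 0.9 m/s) (linear speed of fresh above 0.9 m/s and contact force between the fingers and fresh below 0.5 N).
It fails at once if a bystander is moved more than 50 mm (distance of any of spare_wheel, spare_wheel2, wrench, tape, screw_jar, cleaner from where it was at the start of the episode above 0.05 m).
Of plate_a, plate_b, plate_c only 1 to 3 are there at a start; the rules pass over those that are not, and their reading is None.
At some moment in a run one of spent, bracket may be knocked a few centimetres aside while the robot is not near it.
It also fails if it takes over 210 s, if anything falls off the work surface, if the arm or the gripper's body presses on something with over 40 N, if the wrist force passes 120 N, or if a joint passes its speed limit or range.

## Working session

There is one attempt and no reset: what is moved stays moved. The work goes in short steps, Python scripts to look and compute and a tool call to move; the robot and the scene stay as the last step left them, time stands still between calls to the robot, and variables do not carry over. Pictures are saved under pics/ and viewed, and the job is handed in when it is done.

Besides the shell and the picture viewer there is one more tool, called after "Call:" as name([rows], argument=value, ...), one row to a line, values as JSON. drive_tool: Moves the arm, as the interface text tells. Its arguments: {"type":"object","properties":{"series":{"type":"array"},"hand":{"type":"number"},"squeeze":{"type":"number"}},"required":["series"]}

```bash
ls -la; mkdir -p pics; cat > h.py <<'E'
import sys; sys.path.insert(0,'.')
import numpy as np, cv2
from plant import env
def cap(name,fn=None):
    d=env.capture(name)
    if fn: cv2.imwrite('pics/'+fn,d['image'][:,:,::-1])
    return d
def ray(d,u,v,z):
    K=np.array(d['mtx']);T=np.array(d['cam_to_world'])
    r=T[:3,:3]@np.linalg.solve(K,np.array([u,v,1.0]));o=T[:3,3]
    return o+r*(z-o[2])/r[2]
def proj(d,p):
    K=np.array(d['mtx']);T=np.array(d['cam_to_world'])
    q=K@(T[:3,:3].T@(np.array(p)-T[:3,3]));return q[:2]/q[2]
E
python3 - <<'E'
from h import *
for n in ['scene','side','wrist']:
    d=cap(n,n+'0.png'); print(n,np.round(d['cam_to_world'],3).tolist(),np.round(d['mtx'],1).tolist())
print(env.state(), env.hold_point_z)
E
```

```text
total 12
drwxr-xr-x  3 agent agent 4096 Dec  6 10:21 .
drwxr-xr-x 23 root  root  4096 Dec  6 10:21 ..
drwxr-xr-x  2 agent agent 4096 Dec  6 10:21 pics
scene [[-0.387, 0.74, -0.55, 1.392], [0.922, 0.305, -0.238, 0.253], [-0.008, -0.6, -0.8, 1.231], [0.0, 0.0, 0.0, 1.0]] [[513.0, 0.0, 276.7], [0.0, 513.0, 208.5], [0.0, 0.0, 1.0]]
side [[-0.914, -0.206, 0.348, 0.127], [-0.405, 0.479, -0.779, 0.857], [-0.006, -0.853, -0.521, 0.717], [0.0, 0.0, 0.0, 1.0]] [[518.2, 0.0, 275.3], [0.0, 518.2, 217.3], [0.0, 0.0, 1.0]]
wrist [[-1.0, 0.001, -0.001, 0.675], [0.001, 0.951, 0.309, -0.078], [0.001, 0.309, -0.951, 0.375], [0.0, 0.0, 0.0, 1.0]] [[300.3, 0.0, 278.0], [0.0, 300.3, 208.1], [0.0, 0.0, 1.0]]
{'clock': 0.15, 'joints': array([ 2.88099402e-01,  3.59242573e-01,  1.12777001e-02, -2.47335412e-04,
       -1.22407165e+00, -2.88077162e-01]), 'joint_velocities': array([ 2.59181222e-03, -2.82350110e-03,  4.72034723e-03,  9.53569801e-04,
       -3.93748183e-04, -6.95909710e-05]), 'joint_torque': array([-2.36291526e-03, -5.83877099e+01,  2.93650192e+01,  6.94064632e+00,
       -4.26741812e-03,  1.52487612e-06]), 'tool_pos': array([ 6.74615948e-01, -2.89357189e-05,  2.02770800e-01]), 'tcp_rot': array([ 3.14033749e+00, -1.29423152e-04, -1.57085820e+00]), 'contact_force': array([-0.53449884,  0.28326818, -0.35732342]), 'wrist_torque': array([ 0.02006877,  0.04642651, -0.00927961]), 'grip_width': 0.08515424885393452} 0.0187
```

View pics/scene0.png

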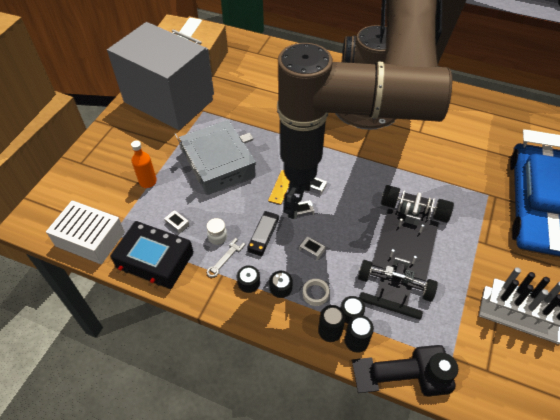

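View pics/side0.png

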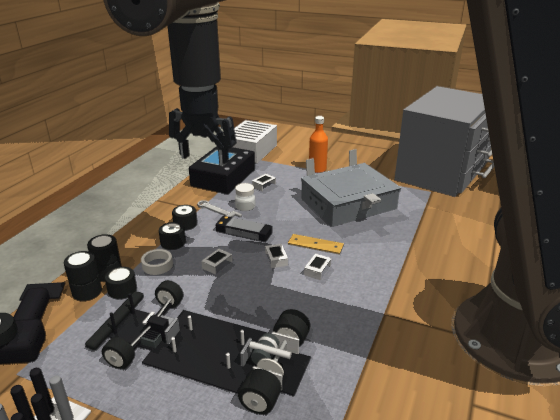

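View pics/wrist0.png

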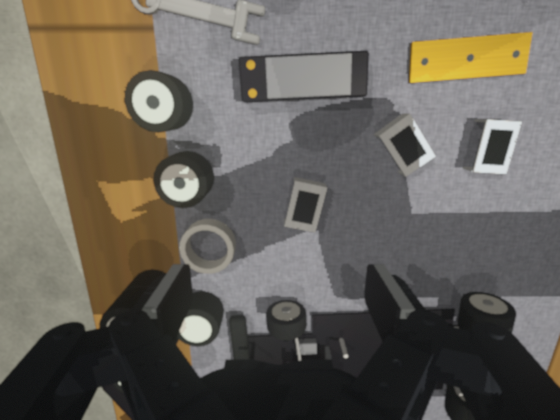

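The plate shows at wrist (470,57), the spent pack at (303,76), the box at scene (215,157) and the car at scene (405,245). The bracket-like things are at scene (312,247), (317,185), (303,208) and (177,222). Next I'll locate these and pick between them.

```bash
python3 - <<'E'
from h import *
s=cap('scene');w=cap('wrist');sd=cap('side')
for n,u,v in [('b',312,247),('b',317,185),('b',303,208),('b',177,222)]: print('scene',n,u,v,ray(s,u,v,.02).round(3))
for n,u,v in [('b',217,260),('b',277,255),('b',317,264),('b',263,181)]: print('side',n,u,v,ray(sd,u,v,.02).round(3))
for n,u,v in [('b',305,205),('b',406,143),('b',497,147)]: print('wrist',n,u,v,ray(w,u,v,.02).round(3))
for p in [(412,42),(530,33),(531,74),(411,82)]: print('plate',ray(w,*p,.006).round(4))
for p in [(239,56),(367,51),(368,97),(242,102)]: print('spent',ray(w,*p,.025).round(4))
def crop(d,x0,y0,x1,y1,k,fn): cv2.imwrite('pics/'+fn,cv2.resize(d['image'][y0:y1,x0:x1,::-1],None,fx=k,fy=k,interpolation=cv2.INTER_CUBIC))
crop(s,150,110,290,215,5.5,'c_box.png')
crop(s,340,170,480,320,4,'c_car.png')
crop(sd,60,270,330,420,2.9,'c_car2.png')
crop(s,150,170,350,270,4,'c_br.png')
E
```

```text
scene b 312 247 [0.645 0.035 0.02 ]
scene b 317 185 [ 0.429 -0.029  0.02 ]
scene b 303 208 [ 0.528 -0.037  0.02 ]
scene b 177 222 [ 0.714 -0.356  0.02 ]
side b 217 260 [0.639 0.038 0.02 ]
side b 277 255 [ 0.522 -0.034  0.02 ]
side b 317 264 [ 0.425 -0.038  0.02 ]
side b 263 181 [ 0.708 -0.356  0.02 ]
wrist b 305 205 [0.642 0.033 0.02 ]
wrist b 406 143 [ 0.526 -0.042  0.02 ]
wrist b 497 147 [ 0.419 -0.038  0.02 ]
plate [ 0.5279 -0.1498  0.006 ]
plate [ 0.4006 -0.1584  0.006 ]
plate [ 0.3889 -0.1175  0.006 ]
plate [ 0.5235 -0.1092  0.006 ]
spent [ 0.716  -0.1331  0.025 ]
spent [ 0.5815 -0.1377  0.025 ]
spent [ 0.5763 -0.0924  0.025 ]
spent [ 0.7146 -0.0874  0.025 ]
```

View pics/c_box.png

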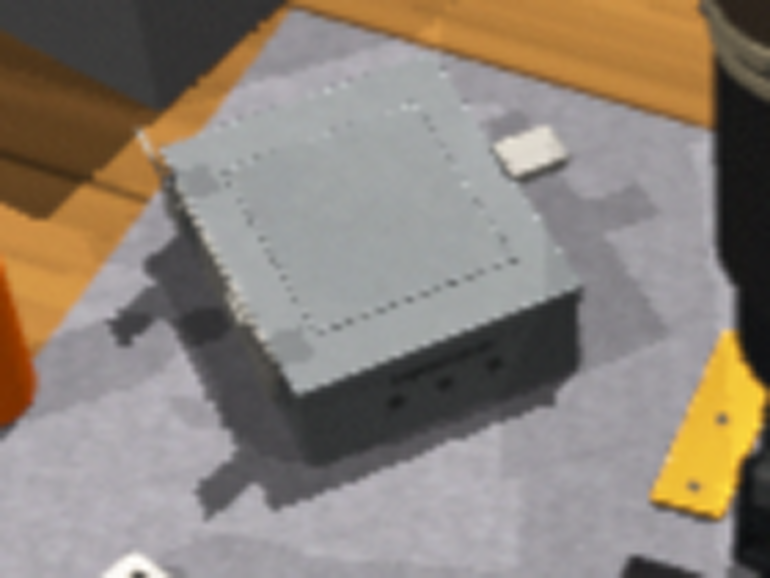

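View pics/c_car.png

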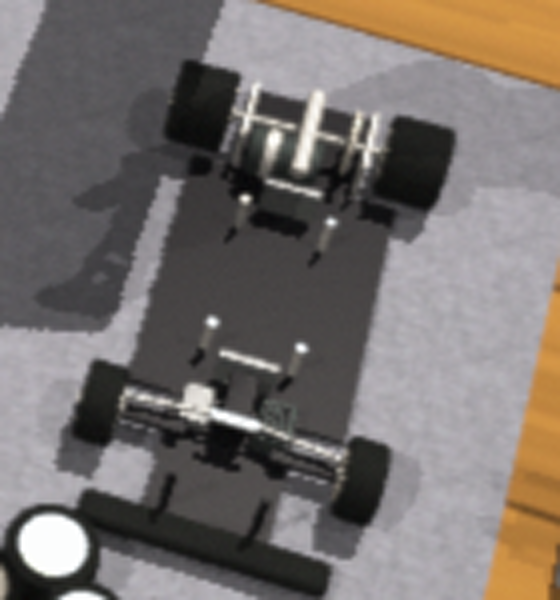

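View pics/c_car2.png

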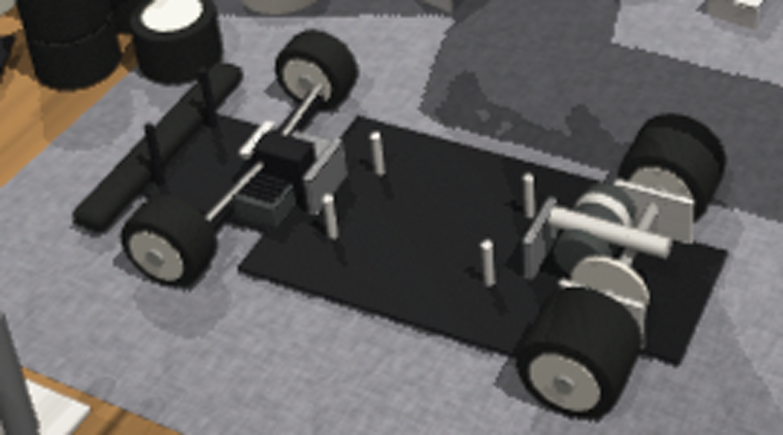

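View pics/c_br.png

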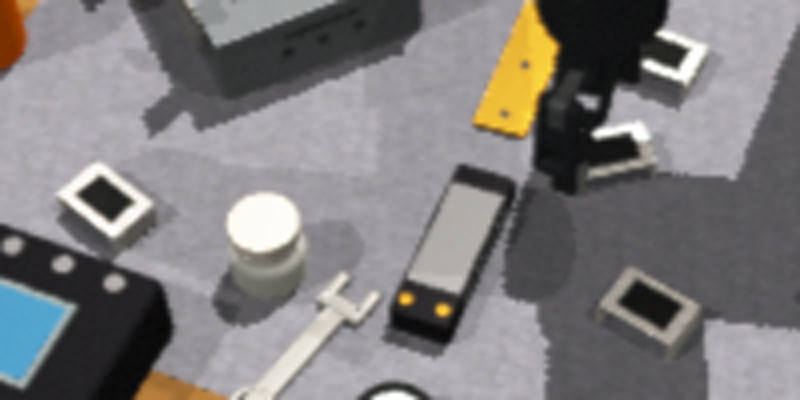

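```bash
python3 - <<'E'
from h import *
s=cap('scene');sd=cap('side')
A=np.array([ray(s,340+x/4,170+y/4,.040) for x,y in [(245,200),(331,222),(212,322),(302,348)]])
B=np.array([ray(sd,60+x/2.9,270+y/2.9,.040) for x,y in [(528,178),(486,243),(376,135),(327,198)]])
for P in (A,B):
    print(P.round(4).tolist(),'c',P.mean(0).round(4)); ax=(P[2]+P[3]-P[0]-P[1])/2; print(np.linalg.norm(ax),np.arctan2(ax[1],ax[0])); b=(P[1]+P[3]-P[0]-P[2])/2;print(np.linalg.norm(b),np.arctan2(b[1],b[0]))
L=[ray(s,150+x/5.5,110+y/5.5,.066).round(3) for x,y in [(580,285),(295,392),(165,150),(435,60)]]
print('lid',L); print('tab',ray(s,150+530/5.5,110+150/5.5,.066).round(3))
crop=sd['image'][140:240,280:420,::-1]; cv2.imwrite('pics/c_box2.png',cv2.resize(crop,None,fx=5.5,fy=5.5,interpolation=cv2.INTER_CUBIC))
E
```

```text
[[0.4752, 0.2417, 0.04], [0.4707, 0.3025, 0.04], [0.5837, 0.2468, 0.04], [0.5806, 0.3083, 0.04]] c [0.5275 0.2748 0.04  ]
0.10935104968372143 0.05000174773003611
0.0612573492414196 1.6323670498541536
[[0.4726, 0.2382, 0.04], [0.4707, 0.2978, 0.04], [0.5827, 0.2425, 0.04], [0.5801, 0.3043, 0.04]] c [0.5265 0.2707 0.04  ]
0.10987494798740227 0.04895630771706474
0.060692560217745266 1.6079093987671993
lid [array([ 0.451, -0.223,  0.066]), array([ 0.58 , -0.333,  0.066]), array([ 0.447, -0.487,  0.066]), array([ 0.321, -0.376,  0.066])]
tab [ 0.367 -0.292  0.066]
```

View pics/c_box2.png

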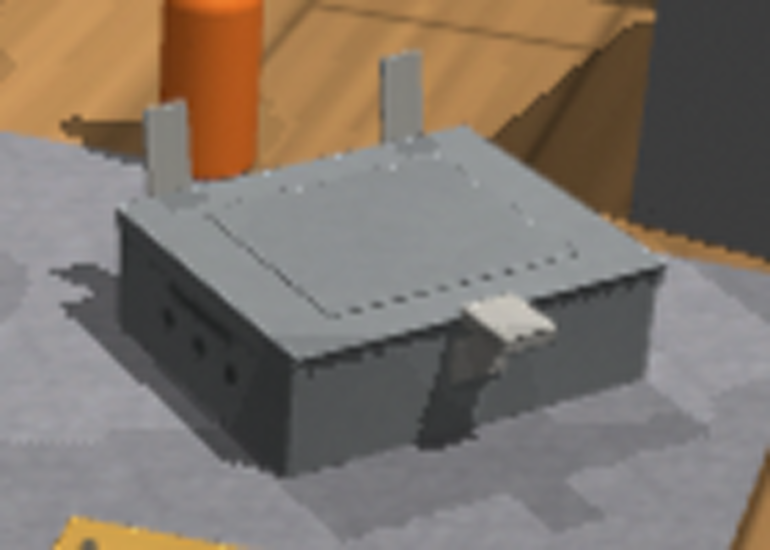

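Bracket candidates, by scene pixel: (312,247) at y=+0.035, (303,208) at y=-0.037, (317,185) at y=-0.03 and (177,222) at y=-0.356. The one farthest left is (312,247), at about (0.642, 0.035), and the crop shows it's a channel bracket. The lid comes first, so I'll move above the tab.

Call:
drive_tool([
  [-37,-34,2,0.11],
  [-74,-68,4,0.22],
  [-111,-101,6,0.33],
  [-148,-135,8,0.44],
  [-185,-169,8,0.55],
  [-222,-203,8,0.66],
  [-259,-236,8,0.77],
  [-295,-270,8,0.86],
], hand=0)

```text
clock: 1.2
tool_pos: [0.3784, -0.2708, 0.2119]
tcp_rot: [-3.141, -0.001, -0.706]
contact_force: [0.6, -1.2, -0.3]
grip_width: 0.0852
```

```bash
python3 - <<'E'
from h import *
d=cap('wrist','w1.png'); cap('scene','s1.png'); cap('side','sd1.png'); st=env.state(); print(st['tool_pos'],st['tcp_rot'],st['clock'],st['joints'].round(2))
E
```

```text
[ 0.37812049 -0.27149074  0.21206719] [-3.14100774e+00 -1.07366537e-03 -7.14267693e-01] 1.35 [-0.2  -0.   -0.42  0.   -1.15  1.05]
```

View pics/w1.png

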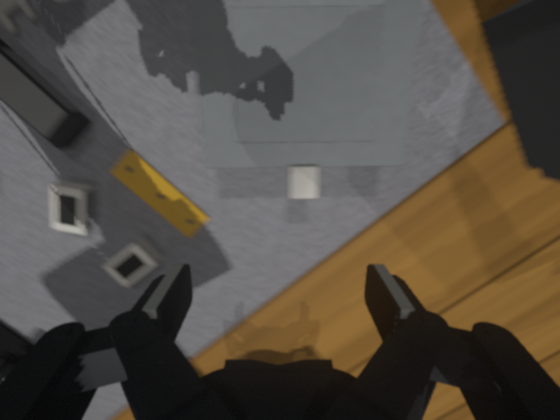

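View pics/s1.png

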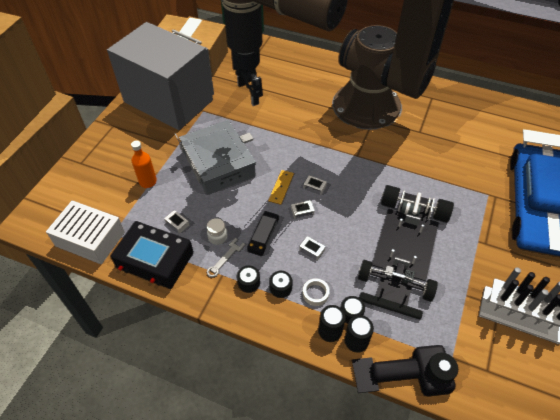

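View pics/sd1.png

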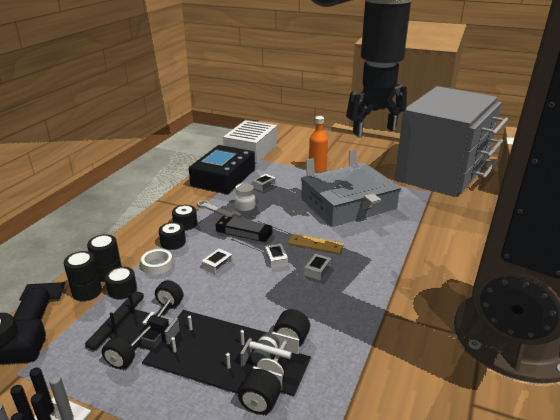

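Only one plate is present. The tab is at wrist (304,182), and the lid edge is level in the image, so the yaw matches.

```bash
python3 - <<'E'
from h import *
d=cap('wrist')
im=d['image'].astype(int)
for z in (.064,.069):
  for p in [(288,198),(321,198),(288,166),(321,166),(208,167),(405,165)]: print(z,p,ray(d,*p,z).round(4))
# tab mask
m=(im.min(2)>150); m[:150]=0;m[220:]=0;m[:,:260]=0;m[:,350:]=0
ys,xs=np.nonzero(m);print(xs.min(),xs.max(),ys.min(),ys.max(),im[180,304],im[160,304])
E
```

```text
0.064 (288, 198) [ 0.3616 -0.2703  0.064 ]
0.064 (321, 198) [ 0.3376 -0.298   0.064 ]
0.064 (288, 166) [ 0.3888 -0.2935  0.064 ]
0.064 (321, 166) [ 0.3656 -0.3202  0.064 ]
0.064 (208, 167) [ 0.4444 -0.2278  0.064 ]
0.064 (405, 165) [ 0.3075 -0.3889  0.064 ]
0.069 (288, 198) [ 0.3628 -0.2711  0.069 ]
0.069 (321, 198) [ 0.3392 -0.2984  0.069 ]
0.069 (288, 166) [ 0.3896 -0.2939  0.069 ]
0.069 (321, 166) [ 0.3668 -0.3203  0.069 ]
0.069 (208, 167) [ 0.4443 -0.2293  0.069 ]
0.069 (405, 165) [ 0.3095 -0.3878  0.069 ]
288 311 173 197 [165 163 156] [112 115 115]
```

Call:
drive_tool([
  [-19,-22,0,0],
  [-19,-22,-35,0],
  [-19,-22,-70,0],
  [-19,-22,-105,0],
  [-19,-22,-135,0],
  [-19,-22,-155,0],
  [-19,-22,-162,0],
  [-19,-22,-162,0],
])

```text
clock: 2.2
tool_pos: [0.3614, -0.2914, 0.0488]
tcp_rot: [3.141, 0.002, -0.71]
contact_force: [0.2, -0.9, 1.5]
grip_width: 0.0855
```

Call:
drive_tool([
  [0,0,0,0],
  [0,0,0,0],
  [0,0,0,0],
  [0,0,0,0],
  [0,0,0,0],
  [0,0,0,0],
  [0,0,0,0],
  [0,0,0,0],
], hand=1, squeeze=30)

```text
clock: 3.0
tool_pos: [0.361, -0.292, 0.0495]
tcp_rot: [3.142, 0.0, -0.711]
contact_force: [0.3, -0.2, 0.6]
grip_width: -0.0001
```

```bash
python3 - <<'E'
from h import *
d=cap('wrist','w2.png');st=env.state(); print(st['tool_pos'],st['tcp_rot'],st['grip_width'],st['contact_force'])
sd=cap('side')['image'][60:240,250:470,::-1]; cv2.imwrite('pics/sd2.png',cv2.resize(sd,None,fx=3,fy=3))
import math
for t in np.arange(0,1.76,.125):
    r=194*(1-math.cos(t)); print(round(t,3), round(r*.761), round(-r*.648), round(194*math.sin(t)))
E
```

```text
[ 0.36100327 -0.29198209  0.04947231] [ 3.14156422e+00  4.67776580e-05 -7.10831981e-01] 6.788773623779323e-05 [-0.07579975  0.20335535  0.2306447 ]
0.0 0 0 0
0.125 1 -1 24
0.25 5 -4 48
0.375 10 -9 71
0.5 18 -15 93
0.625 28 -24 114
0.75 40 -34 132
0.875 53 -45 149
1.0 68 -58 163
1.125 84 -72 175
1.25 101 -86 184
1.375 119 -101 190
1.5 137 -117 194
1.625 156 -133 194
1.75 174 -148 191
```

View pics/sd2.png

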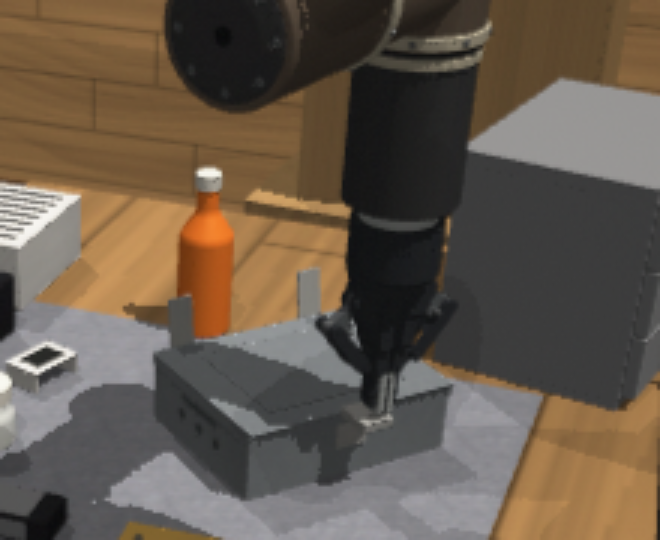

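View pics/w2.png

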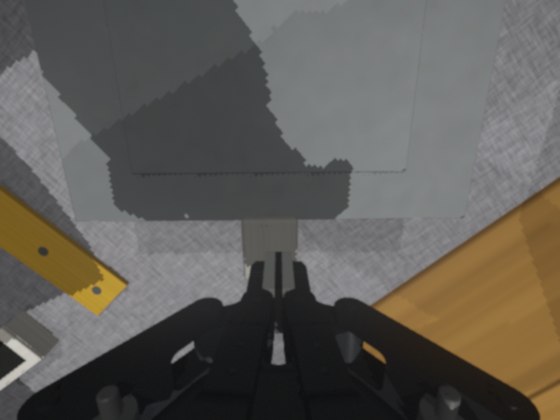

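```bash
python3 - <<'E'
from h import *
sd=cap('side')['image'][170:230,340:410,::-1]; cv2.imwrite('pics/sd3.png',cv2.resize(sd,None,fx=10,fy=10,interpolation=cv2.INTER_CUBIC))
E
```

```text
(no output)
```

View pics/sd3.png

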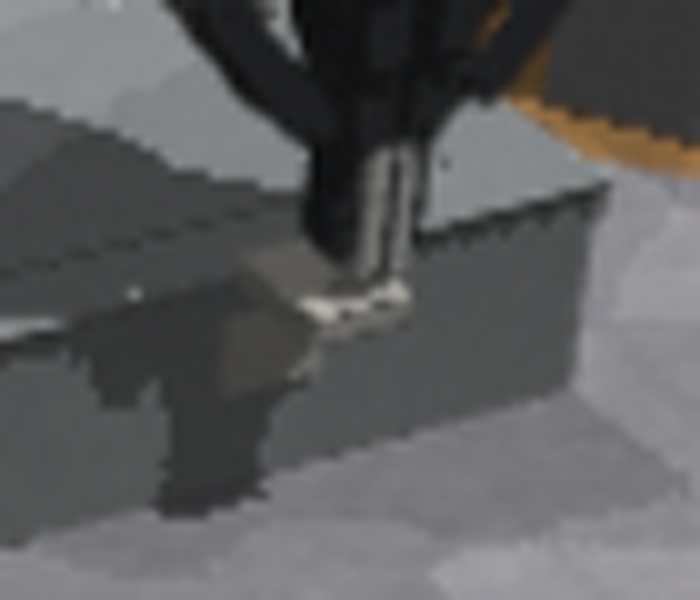

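```bash
python3 - <<'E'
from h import *
sd=cap('side');w=cap('wrist')
q=lambda d,p:proj(d,p).round(1)
p=[0.361,-0.292,0.0495]
a=q(sd,p);print('tcp side',a,(a-[340,170])*10,'wrist',q(w,p))
for pt in [(242,263),(299,263),(242,219),(299,219)]:
    for z in (.064,.069): print(pt,z,ray(w,*pt,z).round(4))
E
```

```text
tcp side [375.2 206.1] [352. 361.] wrist [279.5 242.9]
(242, 263) 0.064 [ 0.3706 -0.2712  0.064 ]
(242, 263) 0.069 [ 0.3722 -0.2734  0.069 ]
(299, 263) 0.064 [ 0.3488 -0.2965  0.064 ]
(299, 263) 0.069 [ 0.3511 -0.298   0.069 ]
(242, 219) 0.064 [ 0.3908 -0.2899  0.064 ]
(242, 219) 0.069 [ 0.3918 -0.2916  0.069 ]
(299, 219) 0.064 [ 0.37   -0.3141  0.064 ]
(299, 219) 0.069 [ 0.3716 -0.315   0.069 ]
```

Call:
drive_tool([
  [0,0,20,0],
  [0,0,40,0],
  [0,0,60,0],
  [0,0,60,0],
  [0,0,60,0],
  [0,0,60,0],
  [0,0,60,0],
  [0,0,60,0],
])

```text
clock: 4.05
tool_pos: [0.3607, -0.2918, 0.1089]
tcp_rot: [3.141, 0.001, -0.711]
contact_force: [0.3, 0.6, -0.1]
grip_width: 0.0
```

```bash
python3 - <<'E'
from h import *
w=cap('wrist');sd=cap('side');p=env.state()['tool_pos'];print(p,env.state()['grip_width'])
for d,n in((w,'w'),(sd,'sd')):
    a=proj(d,p);print(a)
    im=d['image'][:,:,::-1].copy(); im[int(round(a[1])),int(round(a[0]))]=(0,0,255)
    x,y=int(a[0]),int(a[1]);k=60 if n=='sd' else 130
    cv2.imwrite(f'pics/{n}4.png',cv2.resize(im[max(0,y-k):y+k,x-k:x+k],None,fx=560/(2*k),fy=560/(2*k),interpolation=cv2.INTER_NEAREST))
E
```

```text
[ 0.36083727 -0.29189136  0.10911892] 3.952770329293994e-05
[279.30636931 242.76479869]
[377.46373827 185.4874471 ]
```

View pics/w4.png

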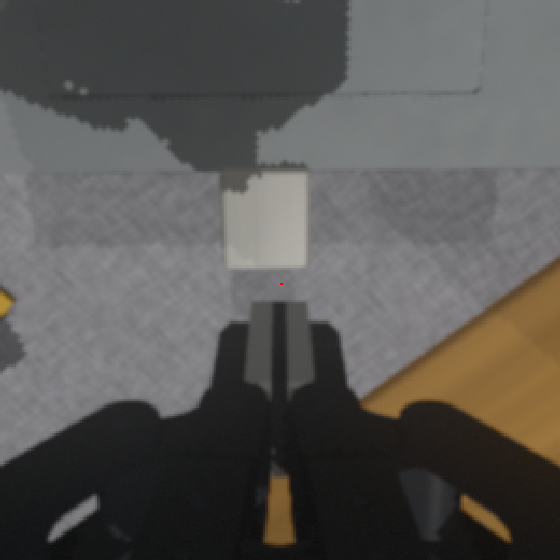

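View pics/sd4.png

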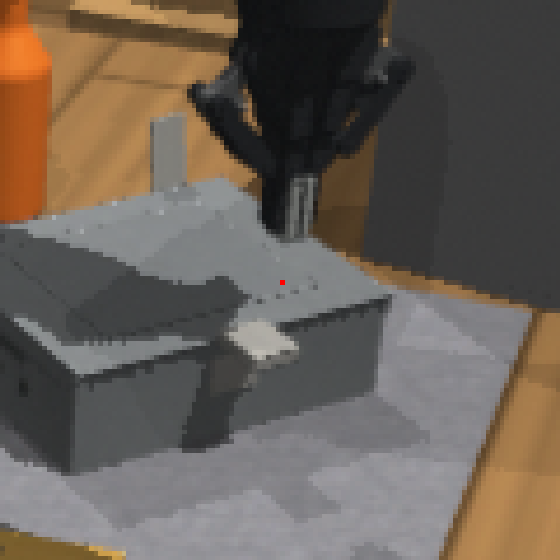

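```bash
cat >> h.py <<'E'
def tri(obs):
    A=[];b=[]
    for d,u,v in obs:
        K=np.array(d['mtx']);T=np.array(d['cam_to_world'])
        r=T[:3,:3]@np.linalg.solve(K,np.array([u,v,1.0]));r/=np.linalg.norm(r)
        P=np.eye(3)-np.outer(r,r);A.append(P);b.append(P@T[:3,3])
    return np.linalg.lstsq(np.vstack(A),np.hstack(b),rcond=None)[0]
E
python3 - <<'E'
from h import *
w=cap('wrist');sd=cap('side');s=cap('scene')
u=279-130+279/2.154;v=242-130+302/2.154;us=377-60+292/4.667;vs=185-60+240/4.667
print(u,v,us,vs,tri([(w,u,v),(sd,us,vs)]))
p=env.state()['tool_pos'];a=proj(s,p);print(a);x,y=map(int,a);im=s['image'][:,:,::-1].copy();im[y,x]=(0,0,255)
cv2.imwrite('pics/s4.png',cv2.resize(im[y-60:y+60,x-60:x+60],None,fx=5,fy=5,interpolation=cv2.INTER_NEAREST))
E
```

```text
278.52646239554315 252.2042711234912 379.56695950289264 176.42489822155562 [ 0.36180038 -0.29533965  0.13197448]
[246.54804101 126.07048781]
```

View pics/s4.png

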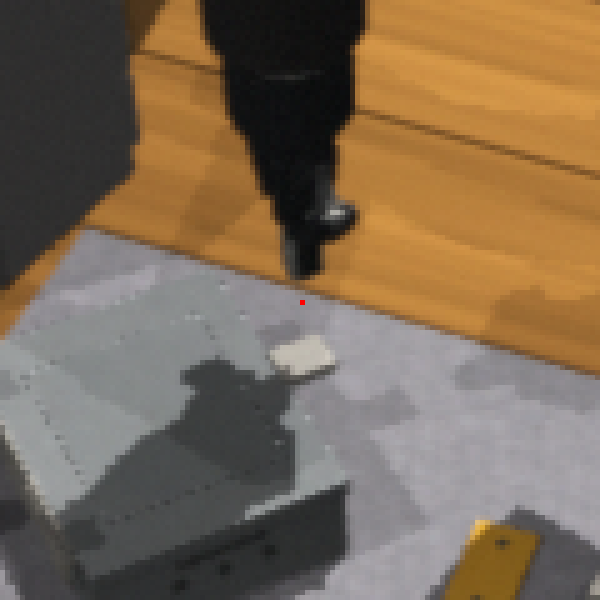

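The reported TCP sits about 21 mm below the visible fingertips in both views. I'll work from the seen tips, and first re-measure the tab from this height.

```bash
python3 - <<'E'
from h import *
w=cap('wrist')
f=lambda x,y:(279-130+x/2.1538,242-130+y/2.1538)
for c in [(225,268),(308,268),(222,172),(308,170),(266,268),(265,171)]: print(c,[ray(w,*f(*c),z).round(4).tolist() for z in(.064,.069)])
E
```

```text
(225, 268) [[0.3627, -0.2666, 0.064], [0.364, -0.2684, 0.069]]
(308, 268) [[0.3429, -0.2896, 0.064], [0.3447, -0.2908, 0.069]]
(222, 172) [[0.3902, -0.2902, 0.064], [0.3909, -0.2914, 0.069]]
(308, 170) [[0.3712, -0.3134, 0.064], [0.3723, -0.314, 0.069]]
(266, 268) [[0.3529, -0.278, 0.064], [0.3544, -0.2795, 0.069]]
(265, 171) [[0.3807, -0.3018, 0.064], [0.3816, -0.3027, 0.069]]
```

Call:
drive_tool([
  [2,4,0,0],
  [2,4,0,0],
  [2,4,0,0],
  [2,4,-25,0],
  [2,4,-50,0],
  [2,4,-70,0],
  [2,4,-82,0],
  [2,4,-82,0],
], hand=0)

```text
clock: 5.15
tool_pos: [0.3618, -0.2876, 0.026]
tcp_rot: [3.14, 0.003, -0.711]
contact_force: [0.1, -0.3, -0.2]
grip_width: 0.0854
```

Call:
drive_tool([
  [0,0,0,0],
  [0,0,0,0],
  [0,0,0,0],
  [0,0,0,0],
  [0,0,0,0],
  [0,0,0,0],
  [0,0,0,0],
  [0,0,0,0],
], hand=1, squeeze=30)

```text
clock: 5.95
tool_pos: [0.3635, -0.2881, 0.0283]
tcp_rot: [-3.141, -0.001, -0.71]
contact_force: [-1.4, 0.8, 6.0]
grip_width: 0.0292
```

```bash
python3 - <<'E'
from h import *
sd=cap('side')['image'][140:230,300:430,::-1]; cv2.imwrite('pics/sd5.png',cv2.resize(sd,None,fx=5,fy=5,interpolation=cv2.INTER_CUBIC))
E
```

```text
(no output)
```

View pics/sd5.png

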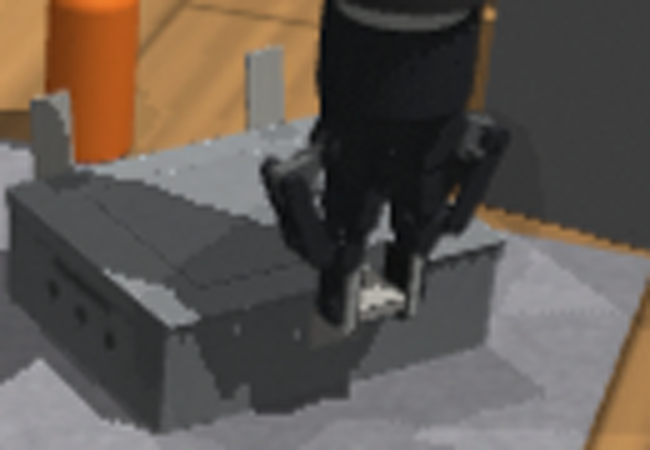

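Call:
drive_tool([
  [1,-1,24,0],
  [5,-4,48,0],
  [10,-9,71,0],
  [18,-15,93,0],
  [28,-24,114,0],
  [40,-34,132,0],
  [53,-45,149,0],
  [53,-45,149,0],
])

```text
clock: 6.8
tool_pos: [0.4178, -0.3341, 0.1783]
tcp_rot: [-3.141, -0.002, -0.711]
contact_force: [-0.4, 3.3, 0.5]
grip_width: 0.0293
```

```bash
python3 - <<'E'
from h import *
sd=cap('side')['image'][60:230,270:430,::-1]; cv2.imwrite('pics/sd6.png',cv2.resize(sd,None,fx=3.5,fy=3.5,interpolation=cv2.INTER_CUBIC))
E
```

```text
(no output)
```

View pics/sd6.png

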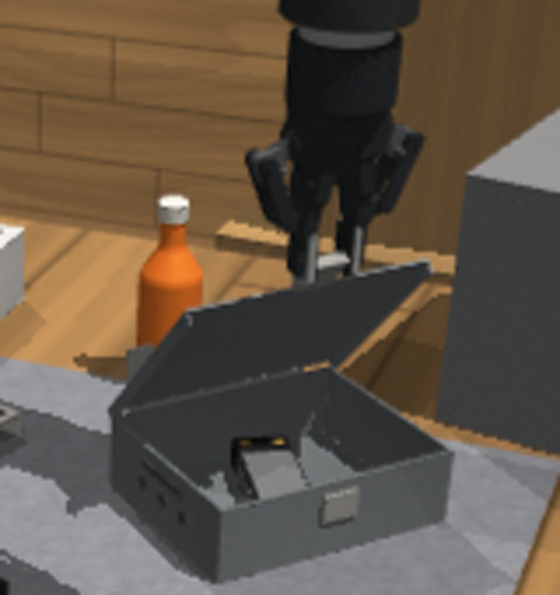

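Call:
drive_tool([
  [15,-13,14,0],
  [31,-27,26,0],
  [48,-41,35,0],
  [66,-56,41,0],
  [84,-72,45,0],
  [103,-88,45,0],
  [114,-97,44,0],
  [119,-101,43,0],
])

```text
clock: 7.65
tool_pos: [0.5363, -0.4342, 0.2197]
tcp_rot: [-3.141, -0.001, -0.71]
contact_force: [0.4, 3.3, 7.1]
grip_width: 0.029
```

```bash
python3 - <<'E'
from h import *
sd=cap('side')['image'][30:230,250:430,::-1]; cv2.imwrite('pics/sd7.png',cv2.resize(sd,None,fx=3,fy=3,interpolation=cv2.INTER_CUBIC))
E
```

```text
(no output)
```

View pics/sd7.png

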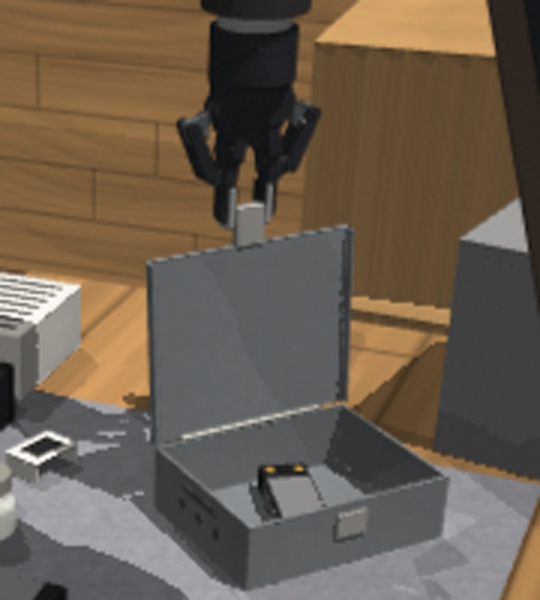

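Call:
drive_tool([
  [0,0,0,0],
  [0,0,0,0],
  [0,0,0,0],
  [0,0,25,0],
  [0,0,50,0],
  [-20,30,70,0.15],
  [-40,75,70,0.3],
  [-55,120,50,0.45],
], hand=0)

```text
clock: 8.5
tool_pos: [0.4804, -0.3151, 0.2726]
tcp_rot: [3.141, -0.005, -0.256]
contact_force: [1.5, 0.5, -0.5]
grip_width: 0.0854
```

Call:
drive_tool([
  [-5,45,-20,0.11],
  [-10,90,-50,0.22],
  [-15,135,-80,0.325],
  [-20,170,-105,0.325],
  [-20,180,-125,0.325],
  [-20,180,-125,0.325],
  [-20,180,-125,0.325],
  [-20,180,-125,0.325],
])

```text
clock: 9.3
tool_pos: [0.4613, -0.1359, 0.1462]
tcp_rot: [3.141, -0.002, 0.064]
contact_force: [0.3, -0.3, 0.5]
grip_width: 0.0855
```

```bash
python3 - <<'E'
from h import *
w=cap('wrist','w8.png');sd=cap('side','sd8.png');s=cap('scene','s8.png');st=env.state();print(st['tool_pos'],st['tcp_rot'],st['joints'].round(2))
def mask(d):
    h=cv2.cvtColor(d['image'],cv2.COLOR_RGB2HSV)
    m=cv2.inRange(h,(18,150,60),(32,255,255));return m
for n,d in (('w',w),('sd',sd),('s',s)):
    c,_=cv2.findContours(mask(d),0,2)
    for k in sorted(c,key=cv2.contourArea)[-2:]:
        r=cv2.minAreaRect(k); b=cv2.boxPoints(r)
        print(n,cv2.contourArea(k),[ray(d,*q,.006).round(4)[:2].tolist() for q in b],ray(d,*r[0],.006).round(4)[:2],b.round().tolist())
E
```

```text
[ 0.46102162 -0.13597439  0.14586438] [ 3.14153052e+00 -1.42840419e-03  6.29292593e-02] [ 0.12  0.08 -0.49  0.   -1.    1.51]
w 868.5 [[0.1402, -0.3606], [0.2018, -0.3474], [0.2057, -0.4094], [0.1444, -0.4254]] [ 0.1737 -0.3855] [[423.0, 419.0], [423.0, 385.0], [469.0, 385.0], [469.0, 419.0]]
w 4272.0 [[0.5249, -0.1088], [0.5275, -0.1489], [0.4007, -0.1593], [0.3978, -0.1139]] [ 0.4665 -0.1325] [[256.0, 126.0], [296.0, 126.0], [296.0, 242.0], [256.0, 242.0]]
sd 1.5 [[0.7247, -0.1276], [0.72, -0.1296], [0.7176, -0.1253], [0.7223, -0.1233]] [ 0.7212 -0.1264] [[220.0, 222.0], [222.0, 222.0], [222.0, 223.0], [220.0, 223.0]]
sd 460.0 [[0.5233, -0.1069], [0.5361, -0.1496], [0.4038, -0.1596], [0.3951, -0.1179]] [ 0.4635 -0.1333] [[289.0, 243.0], [290.0, 234.0], [342.0, 243.0], [340.0, 253.0]]
s 304.0 [[-0.1063, -0.7561], [-0.2612, -0.7768], [-0.2196, -0.6741], [-0.0698, -0.6581]] [-0.1624 -0.7155] [[191.0, 38.0], [205.0, 16.0], [223.0, 27.0], [209.0, 48.0]]
s 393.5 [[0.5305, -0.1482], [0.3966, -0.1607], [0.4013, -0.1173], [0.5339, -0.1069]] [ 0.4672 -0.1331] [[268.0, 200.0], [281.0, 168.0], [293.0, 173.0], [280.0, 205.0]]
```

View pics/w8.png

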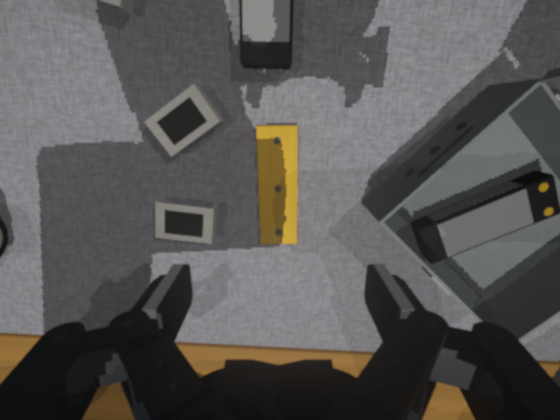

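View pics/sd8.png

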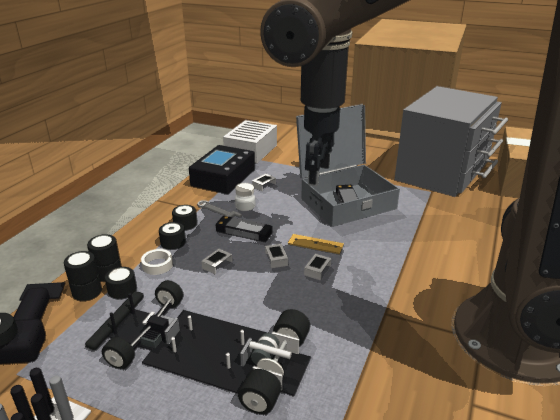

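Call:
drive_tool([
  [3,3,-20,0],
  [3,3,-40,0],
  [3,3,-60,0],
  [3,3,-80,0],
  [3,3,-100,0],
  [3,3,-120,0],
  [3,3,-130,0],
  [3,3,-130,0],
], hand=0.38)

```text
clock: 10.25
tool_pos: [0.4628, -0.1327, 0.0142]
tcp_rot: [3.141, 0.002, 0.063]
contact_force: [1.2, 0.1, 0.2]
grip_width: 0.0527
```

```bash
python3 - <<'E'
from h import *
w=cap('wrist','w9.png');sd=cap('side');s=cap('scene');p=env.state()['tool_pos'];print(p)
for d,n in((s,'s'),(sd,'sd')):
    a=proj(d,p);print(a)
    im=d['image'][:,:,::-1].copy(); im[int(round(a[1])),int(round(a[0]))]=(0,0,255)
    x,y=int(a[0]),int(a[1]);k=45
    cv2.imwrite(f'pics/{n}9.png',cv2.resize(im[max(0,y-k):y+k,x-k:x+k],None,fx=6,fy=6,interpolation=cv2.INTER_NEAREST))
E
```

```text
[ 0.46425489 -0.13240352  0.01594766]
[281.29285532 184.01887685]
[315.1711606  240.08273078]
```

View pics/w9.png

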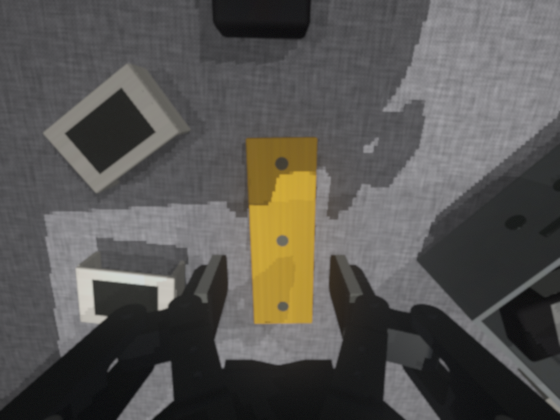

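View pics/sd9.png

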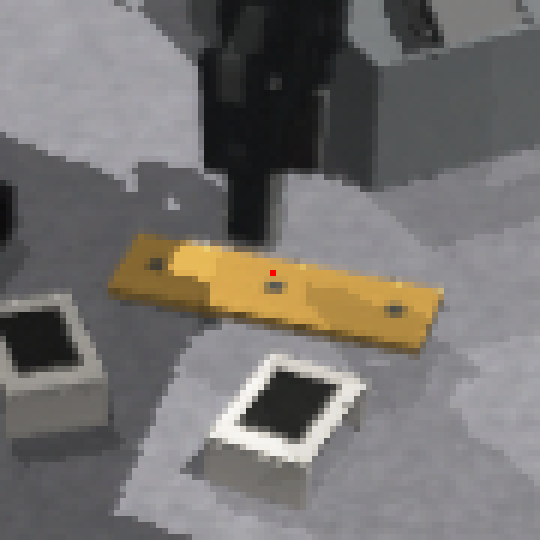

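View pics/s9.png

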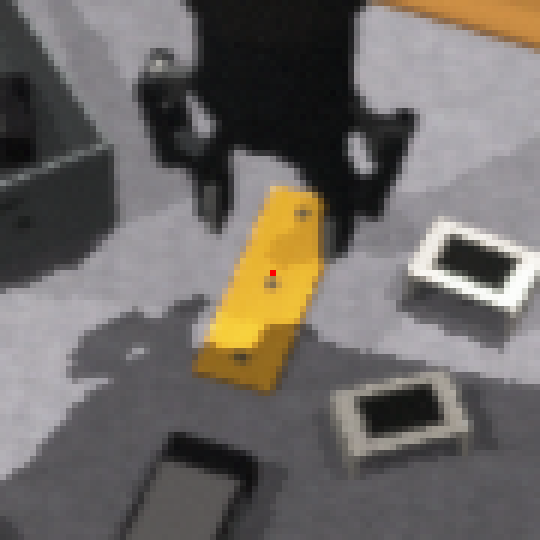

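```bash
python3 - <<'E'
from h import *
sd=cap('side');s=cap('scene')
f=lambda c,x,y:(c[0]-45+x/6,c[1]-45+y/6)
print(tri([(s,*f((281,184),335,256)),(sd,*f((315,240),255,243))]).round(4))
# far finger height assuming lies at jaw plane: intersect ray with plane x' = ?
print(env.state()['tool_pos'].round(4))
E
```

```text
[ 0.463  -0.1     0.0461]
[ 0.4643 -0.1322  0.0161]
```

Call:
drive_tool([
  [0,0,-10,0],
  [0,0,-20,0],
  [0,0,-30,0],
  [0,0,-36,0],
  [0,0,-36,0],
  [0,0,-36,0],
  [0,0,-36,0],
  [0,0,-36,0],
], hand=0.43)

```text
clock: 11.3
tool_pos: [0.4638, -0.1322, -0.0206]
tcp_rot: [-3.142, -0.001, 0.064]
contact_force: [-0.7, -0.0, 1.2]
grip_width: 0.0486
```

Call:
drive_tool([
  [0,0,-1,0],
  [0,0,-2,0],
  [0,0,-3,0],
  [0,0,-4,0],
  [0,0,-4,0],
  [0,0,-4,0],
  [0,0,-4,0],
  [0,0,-4,0],
])

```text
clock: 12.1
tool_pos: [0.4635, -0.1323, -0.0249]
tcp_rot: [3.142, -0.0, 0.064]
contact_force: [-0.2, -0.0, -0.7]
grip_width: 0.0482
```

Call:
drive_tool([
  [0,0,-1,0],
  [0,0,-1,0],
  [0,0,-2,0],
  [0,0,-2,0],
  [0,0,-2,0],
  [0,0,-2,0],
  [0,0,-2,0],
  [0,0,-2,0],
])

```text
clock: 12.9
tool_pos: [0.4635, -0.1323, -0.0269]
tcp_rot: [3.142, -0.0, 0.064]
contact_force: [0.4, -0.4, -0.4]
grip_width: 0.0486
```

```bash
python3 - <<'E'
from h import *
sd=cap('side');s=cap('scene')
for d,n,c in((s,'s',(281,184)),(sd,'sd',(315,240))):
    im=d['image'][c[1]-45:c[1]+45,c[0]-45:c[0]+45,::-1]
    cv2.imwrite(f'pics/{n}10.png',cv2.resize(im,None,fx=6,fy=6,interpolation=cv2.INTER_NEAREST))
E
```

```text
(no output)
```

View pics/s10.png

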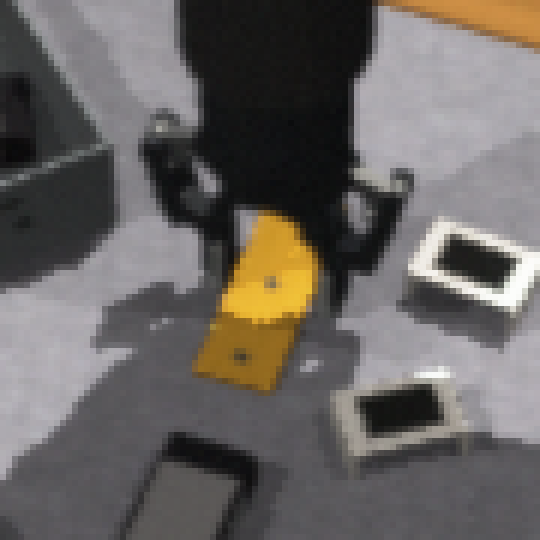

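View pics/sd10.png

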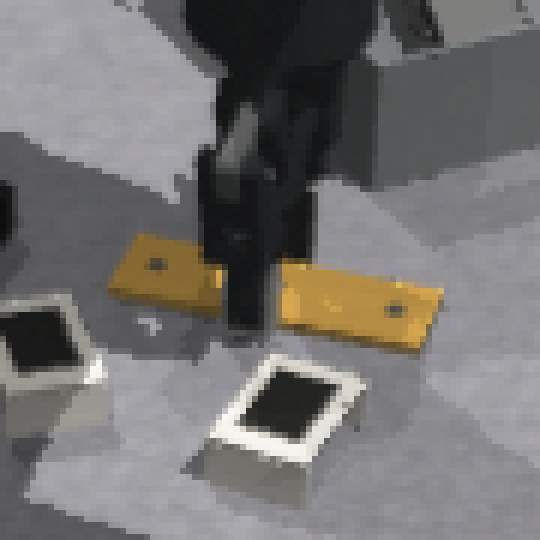

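Call:
drive_tool([
  [0,0,0,0],
  [0,0,0,0],
  [0,0,0,0],
  [0,0,0,0],
  [0,0,0,0],
  [0,0,0,0],
  [0,0,0,0],
  [0,0,0,0],
], hand=1, squeeze=40)

```text
clock: 13.8
tool_pos: [0.4636, -0.1324, -0.0265]
tcp_rot: [3.141, -0.0, 0.064]
contact_force: [-2.1, 0.6, 6.3]
grip_width: 0.0401
```

Call:
drive_tool([
  [0,0,10,0],
  [0,0,25,0],
  [0,0,45,0],
  [0,0,65,0],
  [0,0,85,0],
  [0,0,100,0],
  [0,0,120,0],
  [0,0,120,0],
])

```text
clock: 14.6
tool_pos: [0.4649, -0.1322, 0.0958]
tcp_rot: [3.142, -0.004, 0.065]
contact_force: [-0.2, -0.2, -2.9]
grip_width: 0.0399
```

```bash
python3 - <<'E'
from h import *
cap('wrist','w11.png')
d=cap('side');im=d['image'][130:260,240:400,::-1]
cv2.imwrite('pics/sd11.png',cv2.resize(im,None,fx=4,fy=4,interpolation=cv2.INTER_NEAREST))
E
```

```text
(no output)
```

View pics/w11.png

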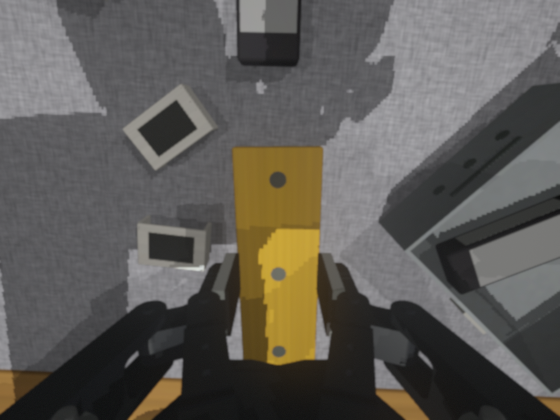

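View pics/sd11.png

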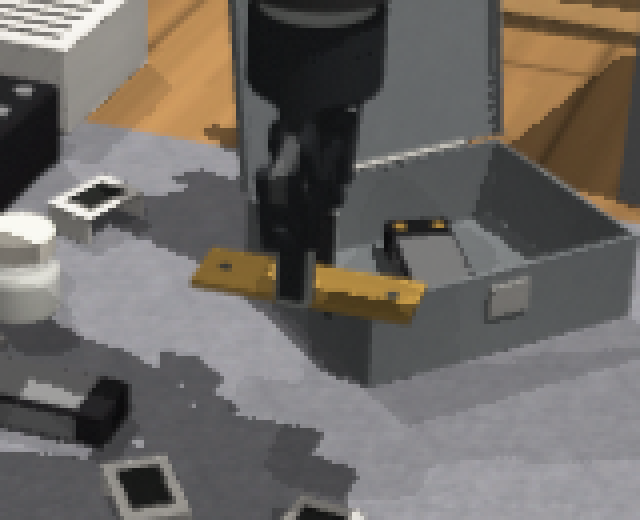

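```bash
python3 - <<'E'
from h import *
w=cap('wrist');p=env.state()['tool_pos'];print(p)
for q in [(278,180),(278.5,273),(278.5,351),(234,147),(322,147),(278,147)]: print((ray(w,*q,p[2]+.0325)-p).round(4))
E
```

```text
[ 0.46273667 -0.13215018  0.09255603]
[0.0483 0.0038 0.0325]
[-0.0018  0.0004  0.0325]
[-0.0529 -0.0029  0.0325]
[0.0626 0.0251 0.0325]
[ 0.0651 -0.0155  0.0325]
[0.0639 0.0048 0.0325]
```

Call:
drive_tool([
  [3,15,20,0],
  [10,60,40,0],
  [20,110,50,0],
  [30,160,50,0],
  [40,210,50,-0.016],
  [47,260,50,-0.016],
  [55,310,50,-0.016],
  [60,355,50,-0.016],
])

```text
clock: 15.55
tool_pos: [0.5227, 0.2241, 0.1416]
tcp_rot: [3.14, 0.002, 0.048]
contact_force: [1.0, -1.0, -1.6]
grip_width: 0.0401
```

Call:
drive_tool([
  [2,25,0,0],
  [5,45,0,0],
  [5,50,0,0],
  [5,50,0,0],
  [5,50,0,0],
  [5,50,0,0],
  [5,50,0,0],
  [5,50,0,0],
])

```text
clock: 16.35
tool_pos: [0.5285, 0.2718, 0.1434]
tcp_rot: [-3.141, -0.0, 0.047]
contact_force: [-0.2, -0.7, -2.8]
grip_width: 0.0401
```

```bash
python3 - <<'E'
from h import *
cap('wrist','w12.png');print(env.state()['tool_pos'],env.state()['tcp_rot'])
E
```

```text
[0.52853635 0.27195813 0.14331853] [-3.14134531e+00 -2.51630585e-04  4.75413616e-02]
```

View pics/w12.png

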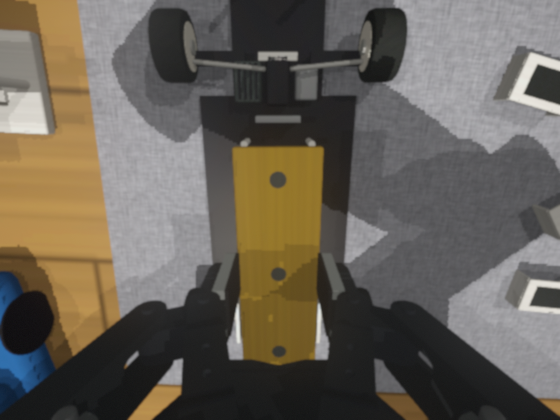

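```bash
python3 - <<'E'
from h import *
w=cap('wrist');im=w['image'][80:170,180:380,::-1]
cv2.imwrite('pics/w12c.png',cv2.resize(im,None,fx=4,fy=4,interpolation=cv2.INTER_CUBIC))
s=cap('scene');im=s['image'][170:320,340:480,::-1]
cv2.imwrite('pics/s12c.png',cv2.resize(im,None,fx=4,fy=4,interpolation=cv2.INTER_CUBIC))
E
```

```text
(no output)
```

View pics/w12c.png

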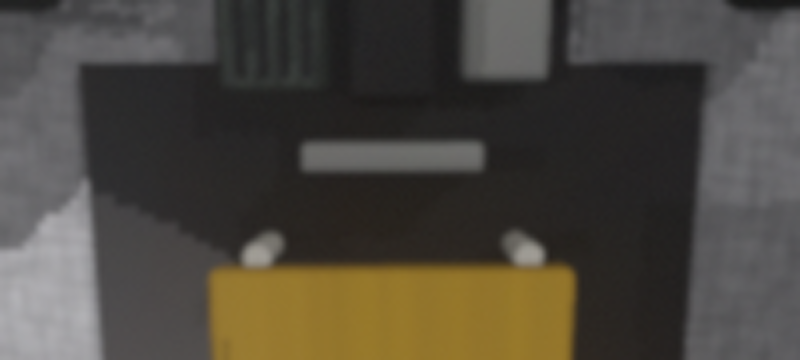

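View pics/s12c.png

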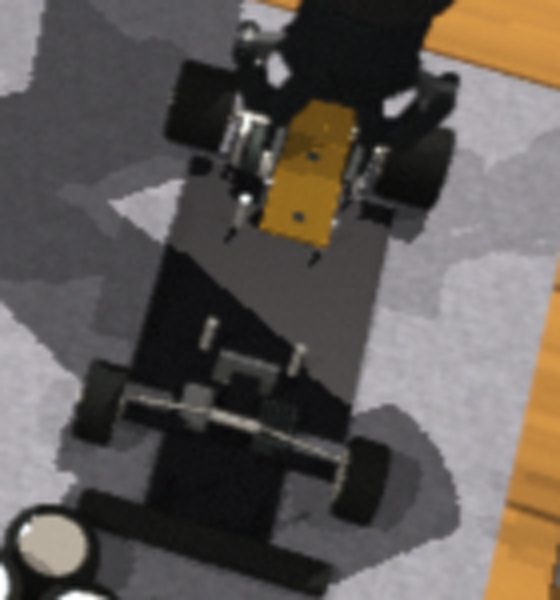

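```bash
python3 - <<'E'
from h import *
w=cap('wrist');p=env.state()['tool_pos'];f=lambda x,y:(180+x/4,80+y/4)
a=ray(w,*f(257,256),.040);b=ray(w,*f(530,256),.040);print(a,b,np.linalg.norm(a-b))
m=(a+b)/2;yaw=.048;ax=np.array([np.cos(yaw),np.sin(yaw),0]);print('bay from posts',m-.055*ax, np.arctan2((a-b)[1],(a-b)[0])-np.pi/2)
l=ray(w,*f(100,300),.008);r=ray(w,*f(690,300),.008);l2=ray(w,*f(84,90),.008);r2=ray(w,*f(702,90),.008);print('edges',l,r,(l+r)/2,np.linalg.norm(l-r),(l2+r2)/2,np.linalg.norm(l2-r2))
s1=ray(w,*f(393,170),.040);print('stop',s1-.0735*ax); print(p)
E
```

```text
[0.57793731 0.30603667 0.04      ] [0.58085023 0.24448688 0.04      ] 0.06161868193405543
bay from posts [0.52445712 0.27262279 0.04      ] 0.047291009495946
edges [0.56155731 0.34929872 0.008     ] [0.56867014 0.1991786  0.008     ] [0.56511373 0.27423866 0.008     ] 0.1502885300248158 [0.61551169 0.27713629 0.008     ] 0.14942610684115706
stop [0.5246311  0.27272665 0.04      ]
[0.52847421 0.27230793 0.14320181]
```

Call:
drive_tool([
  [-2,0,-30,0],
  [-2,0,-60,0],
  [-2,0,-90,0],
  [-2,0,-115,0],
  [-2,0,-135,0],
  [-2,0,-148,0],
  [-2,0,-157,0],
  [-2,0,-158,0],
])

```text
clock: 17.35
tool_pos: [0.5262, 0.2722, -0.0157]
tcp_rot: [3.141, 0.001, 0.048]
contact_force: [-0.5, -0.5, -3.5]
grip_width: 0.0398
```

Call:
drive_tool([
  [0,0,-1,0],
  [0,0,-1,0],
  [0,0,-2,0],
  [0,0,-2,0],
  [0,0,-3,0],
  [0,0,-3,0],
  [0,0,-3,0],
  [0,0,-3,0],
])

```text
clock: 18.15
tool_pos: [0.5265, 0.2724, -0.0179]
tcp_rot: [3.142, -0.0, 0.048]
contact_force: [0.8, -0.7, -3.3]
grip_width: 0.0397
```

Call:
drive_tool([
  [0,0,-1,0],
  [0,0,-1,0],
  [0,0,-1,0],
  [0,0,-1,0],
  [0,0,-1,0],
  [0,0,-1,0],
  [0,0,-1,0],
  [0,0,-1,0],
])

```text
clock: 18.95
tool_pos: [0.5265, 0.2725, -0.0184]
tcp_rot: [-3.141, -0.0, 0.048]
contact_force: [-1.9, -0.7, 6.2]
grip_width: 0.0397
```

Call:
drive_tool([
  [0,0,0,0],
  [0,0,0,0],
  [0,0,0,0],
  [0,0,10,0],
  [0,0,40,0],
  [0,0,80,0],
  [0,0,120,0],
  [0,0,160,0],
], hand=0)

```text
clock: 19.75
tool_pos: [0.5263, 0.2723, 0.1435]
tcp_rot: [-3.141, -0.0, 0.048]
contact_force: [0.9, 0.9, -0.4]
grip_width: 0.0853
```

Call:
drive_tool([
  [-5,-50,20,0],
  [-10,-100,40,0],
  [-15,-150,50,0],
  [-18,-200,60,0],
  [-20,-250,60,0],
  [-20,-300,60,0],
  [-20,-350,60,0],
  [-20,-390,60,0],
])

```text
clock: 20.55
tool_pos: [0.506, -0.1193, 0.2023]
tcp_rot: [-3.142, -0.002, 0.049]
contact_force: [1.8, 0.1, -0.8]
grip_width: 0.0853
```

```bash
python3 - <<'E'
from h import *
s=cap('scene');sd=cap('side','sd13.png');cap('wrist','w13.png');print(env.state()['tool_pos'])
im=s['image'][170:320,340:480,::-1]
cv2.imwrite('pics/s13c.png',cv2.resize(im,None,fx=4,fy=4,interpolation=cv2.INTER_CUBIC))
for n,d in (('sd',sd),('s',s)):
    h=cv2.cvtColor(d['image'],cv2.COLOR_RGB2HSV); m=cv2.inRange(h,(18,150,60),(32,255,255))
    if n=='s': m[:170]=0
    c,_=cv2.findContours(m,0,2)
    k=max(c,key=cv2.contourArea); r=cv2.minAreaRect(k); b=cv2.boxPoints(r)
    P=np.array([ray(d,*q,.014)[:2] for q in b]);print(n,cv2.contourArea(k),P.round(4).tolist(),P.mean(0))
E
```

```text
[ 0.50583117 -0.12019315  0.201657  ]
sd 1093.5 [[0.5844, 0.2999], [0.6023, 0.2545], [0.4683, 0.2476], [0.4564, 0.2914]] [0.52786662 0.27334125]
s 504.5 [[0.5844, 0.2552], [0.4635, 0.2469], [0.4592, 0.292], [0.5797, 0.2982]] [0.52169555 0.27305249]
```

View pics/s13c.png

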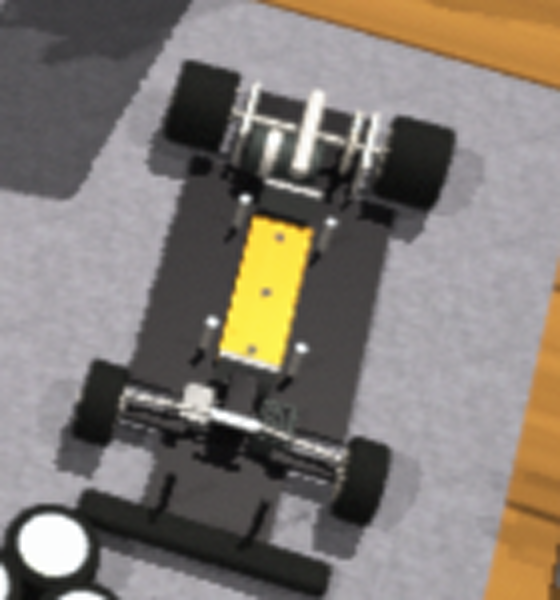

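View pics/sd13.png

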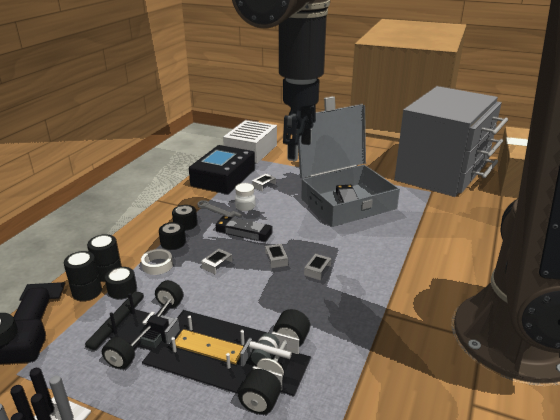

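View pics/w13.png

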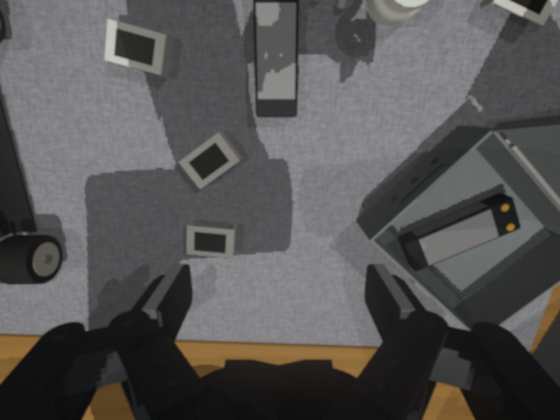

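```bash
python3 - <<'E'
from h import *
w=cap('wrist')
im=w['image'][120:340,340:560,::-1]
cv2.imwrite('pics/w13c.png',cv2.resize(im,None,fx=3,fy=3,interpolation=cv2.INTER_CUBIC))
s=cap('scene');im=s['image'][100:220,160:280,::-1]
cv2.imwrite('pics/s13d.png',cv2.resize(im,None,fx=5,fy=5,interpolation=cv2.INTER_CUBIC))
E
```

```text
(no output)
```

View pics/w13c.png

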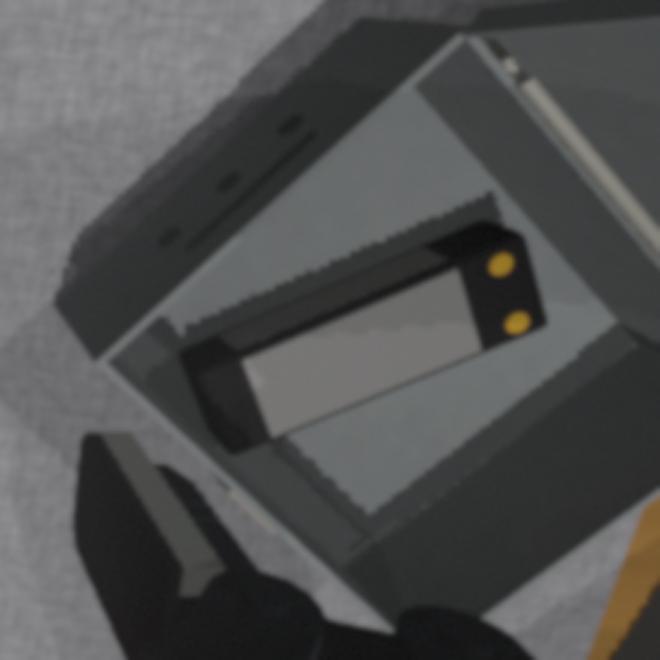

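View pics/s13d.png

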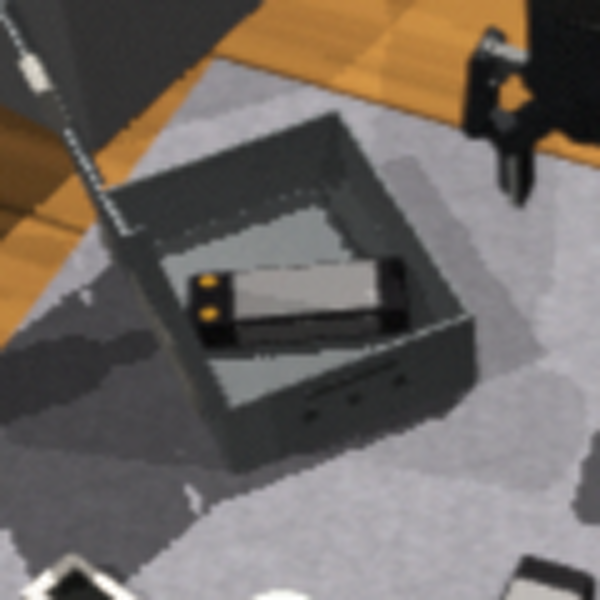

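```bash
python3 - <<'E'
from h import *
w=cap('wrist');s=cap('scene')
f=lambda x,y:(340+x/3,120+y/3)
A,B,C,D=[ray(w,*f(*q),.028)[:2] for q in [(545,322),(522,242),(234,454),(208,373)]]
print(A,B,C,D,(A+B+C+D)/4);d=(A+B-C-D)/2;print(np.linalg.norm(d),np.arctan2(d[1],d[0]),np.linalg.norm(A-B),np.linalg.norm(C-D)); e=A-C;print('bottom edge',np.linalg.norm(e),np.arctan2(e[1],e[0]))
for q in [(243,360),(460,268),(483,348),(272,438)]: print('label',ray(w,*f(*q),.028)[:2])
g=lambda x,y:(160+x/5,100+y/5)
S=[ray(s,*g(*q),.028)[:2] for q in [(190,274),(405,258),(407,305),(192,322)]];print('scene',S,sum(S)/4)
for q in [(235,270),(377,262),(380,305),(237,320)]: print('label',ray(s,*g(*q),.028)[:2])
# box inner corners rim z=.063
print([ray(w,*f(*q),.063)[:2].round(3).tolist() for q in [(100,358),(465,38)]])
print([ray(s,*g(*q),.063)[:2].round(3).tolist() for q in [(335,112),(473,320),(235,410),(105,190)]])
E
```

```text
[ 0.46283072 -0.41986635] [ 0.49631121 -0.40055758] [ 0.39602243 -0.30364353] [ 0.43355969 -0.28549752] [ 0.44718101 -0.35239125]
0.13254953078426557 -1.0601717862763063 0.038649343858614724 0.04169321602013461
bottom edge 0.13405629686070986 -1.049090288771884
label [ 0.44013768 -0.29902275]
label [ 0.48433735 -0.3787207 ]
label [ 0.45017823 -0.39757256]
label [ 0.40448964 -0.318493  ]
scene [array([ 0.4630848 , -0.42004523]), array([ 0.39837655, -0.29914361]), array([ 0.43448131, -0.28077991]), array([ 0.49883396, -0.39958183])] [ 0.44869415 -0.34988764]
label [ 0.44908332 -0.39508407]
label [ 0.40834121 -0.31422538]
label [ 0.44096165 -0.29653568]
label [ 0.48657722 -0.37419802]
[[0.453, -0.227], [0.575, -0.332]]
[[0.327, -0.381], [0.458, -0.223], [0.577, -0.324], [0.446, -0.485]]
```

Call:
drive_tool([
  [-7,-29,0,-0.14],
  [-14,-58,0,-0.28],
  [-21,-87,0,-0.42],
  [-29,-116,0,-0.56],
  [-36,-145,0,-0.7],
  [-43,-174,0,-0.84],
  [-50,-203,0,-0.98],
  [-58,-232,0,-1.114],
])

```text
clock: 21.7
tool_pos: [0.4492, -0.349, 0.2013]
tcp_rot: [-3.141, -0.0, -1.069]
contact_force: [0.1, -0.8, -0.2]
grip_width: 0.0855
```

```bash
python3 - <<'E'
from h import *
cap('wrist','w14.png');st=env.state();print(st['tool_pos'],st['tcp_rot'],st['joints'].round(2))
E
```

```text
[ 0.4481731  -0.35190923  0.20107665] [ 3.14061949e+00 -4.16313205e-04 -1.07782355e+00] [-0.32  0.19 -0.23  0.   -1.15  0.81]
```

View pics/w14.png

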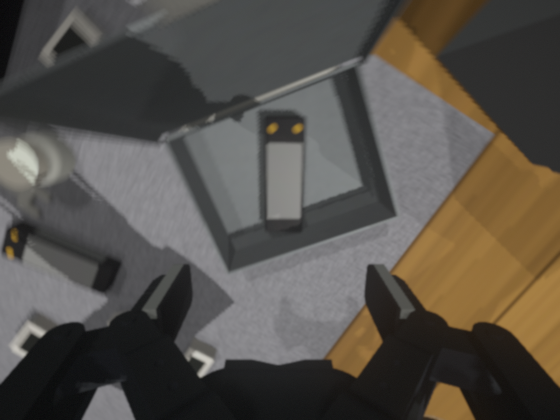

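```bash
python3 - <<'E'
from h import *
w=cap('wrist');im=w['image'][100:250,230:340,::-1]
cv2.imwrite('pics/w14c.png',cv2.resize(im,None,fx=5,fy=5,interpolation=cv2.INTER_CUBIC))
st=env.state();print(st['tool_pos'],st['tcp_rot'][2])
E
```

```text
[ 0.44843642 -0.35036595  0.20086075] -1.0700033533193025
```

View pics/w14c.png

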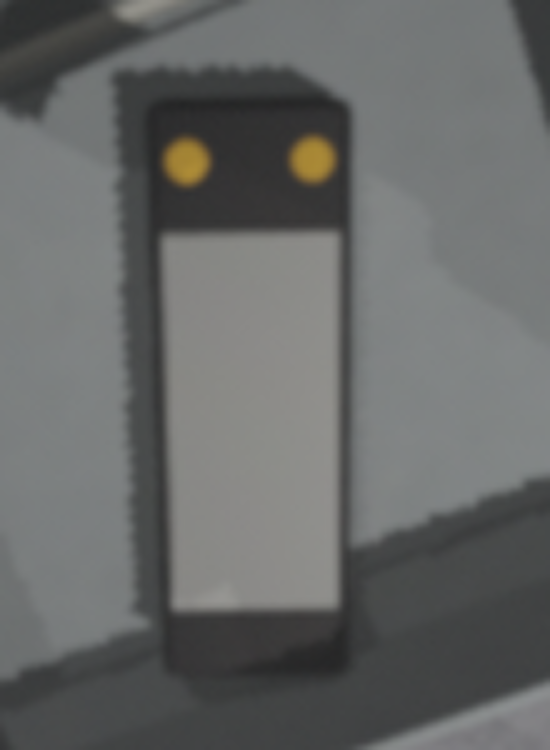

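```bash
python3 - <<'E'
from h import *
w=cap('wrist');f=lambda x,y:(230+x/5,100+y/5)
P=[ray(w,*f(*q),.028)[:2] for q in [(152,102),(348,102),(348,668),(167,668)]]
P=np.array(P);c=P.mean(0);d=(P[0]+P[1]-P[2]-P[3])/2;print(P.round(4).tolist(),c,np.linalg.norm(d),np.arctan2(d[1],d[0]),np.linalg.norm(P[0]-P[1]),np.linalg.norm(P[2]-P[3]))
p=env.state()['tool_pos'];print(p,(c-p[:2])*1000)
E
```

```text
[[0.499, -0.4006], [0.461, -0.4214], [0.3935, -0.3041], [0.433, -0.2825]] [ 0.44662365 -0.35215071] 0.1352380996312147 -1.0549246395525227 0.043299391397475566 0.045028503103626
[ 0.4486883  -0.34929683  0.20086493] [-2.06465146 -2.85388424]
```

Call:
drive_tool([
  [-2,-2,-40,0.01],
  [-2,-2,-80,0.01],
  [-2,-2,-115,0.01],
  [-2,-2,-145,0.01],
  [-2,-2,-170,0.01],
  [-2,-2,-190,0.01],
  [-2,-2,-205,0.01],
  [-2,-2,-210,0.01],
])

```text
clock: 22.65
tool_pos: [0.4464, -0.3494, -0.0103]
tcp_rot: [3.14, 0.002, -1.052]
contact_force: [-0.3, 0.4, -0.6]
grip_width: 0.0853
```

Call:
drive_tool([
  [0,0,-3,0],
  [0,0,-6,0],
  [0,0,-8,0],
  [0,0,-10,0],
  [0,0,-10,0],
  [0,0,-10,0],
  [0,0,-10,0],
  [0,0,-10,0],
])

```text
clock: 23.45
tool_pos: [0.4465, -0.3515, -0.0188]
tcp_rot: [-3.141, -0.0, -1.056]
contact_force: [0.3, 0.2, 0.4]
grip_width: 0.0854
```

```bash
python3 - <<'E'
from h import *
cap('wrist','w15.png');s=cap('scene');im=s['image'][70:220,160:300,::-1]
cv2.imwrite('pics/s15.png',cv2.resize(im,None,fx=4,fy=4,interpolation=cv2.INTER_CUBIC))
E
```

```text
(no output)
```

View pics/w15.png

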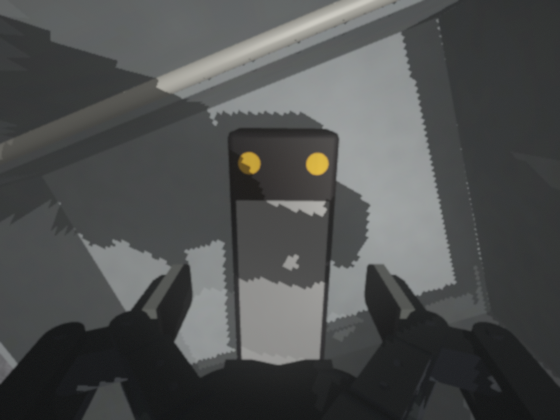

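View pics/s15.png

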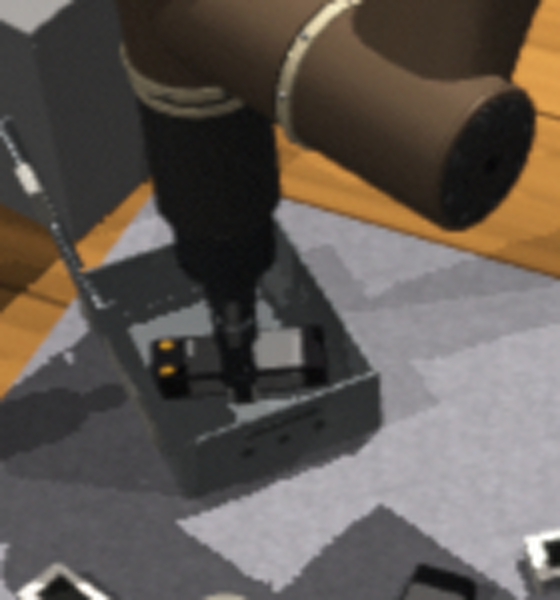

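Aligned over the middle of the pack. Closing the gripper and lifting gently.

Call:
drive_tool([
  [0,0,0,0],
  [0,0,0,0],
  [0,0,0,0],
  [0,0,0,0],
  [0,0,0,0],
  [0,0,0,0],
  [0,0,0,0],
  [0,0,0,0],
], hand=1, squeeze=50)

```text
clock: 24.35
tool_pos: [0.4464, -0.3514, -0.0187]
tcp_rot: [3.141, -0.0, -1.056]
contact_force: [-1.5, 0.1, 4.9]
grip_width: 0.0443
```

Call:
drive_tool([
  [0,0,5,0],
  [0,0,15,0],
  [0,0,30,0],
  [0,0,50,0],
  [0,0,75,0],
  [0,0,100,0],
  [0,0,125,0],
  [0,0,130,0],
])

```text
clock: 25.15
tool_pos: [0.4481, -0.3521, 0.1146]
tcp_rot: [-3.138, -0.004, -1.055]
contact_force: [0.4, -0.2, -3.3]
grip_width: 0.0451
```

```bash
python3 - <<'E'
from h import *
cap('wrist','w16.png');sd=cap('side');im=sd['image'][90:230,260:420,::-1]
cv2.imwrite('pics/sd16.png',cv2.resize(im,None,fx=4,fy=4,interpolation=cv2.INTER_CUBIC));print(env.state()['tool_pos'])
E
```

```text
[ 0.44684926 -0.35132404  0.11198452]
```

View pics/w16.png

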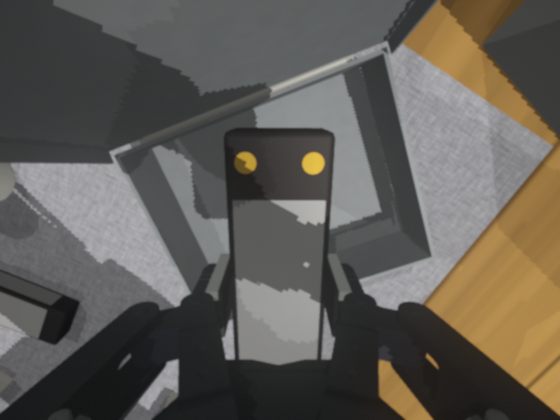

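View pics/sd16.png

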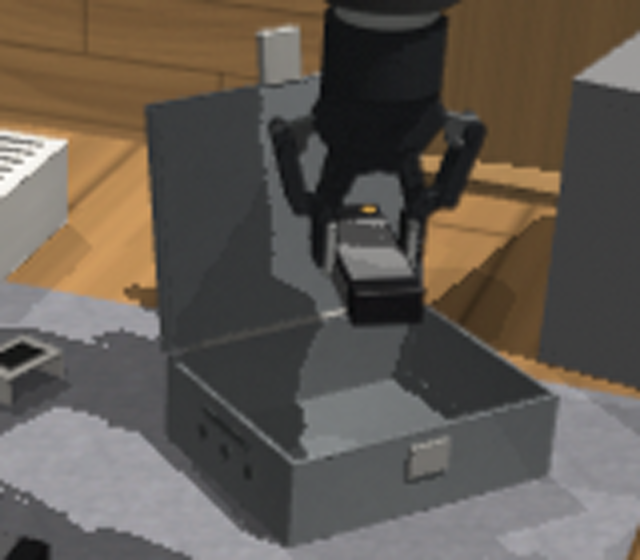

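```bash
python3 - <<'E'
from h import *
w=cap('wrist');st=env.state();p=st['tool_pos'];y=st['tcp_rot'][2];ax=np.array([np.cos(y),np.sin(y)]);ay=np.array([-np.sin(y),np.cos(y)])
for q in [(225,131),(334,131),(279.5,129),(279.5,136),(230,200),(327,200),(245,162),(313,162)]:
    d=(ray(w,*q,p[2]+.0467)-p)[:2];print(q,(d@ax).round(4),(d@ay).round(4))
E
```

```text
(225, 131) 0.0713 0.0229
(334, 131) 0.0713 -0.0219
(279.5, 129) 0.0721 0.0005
(279.5, 136) 0.0693 0.0005
(230, 200) 0.0418 0.0223
(327, 200) 0.0418 -0.0205
(245, 162) 0.0586 0.0151
(313, 162) 0.0586 -0.0137
```

Call:
drive_tool([
  [0,10,20,0],
  [5,35,40,0.07],
  [10,70,50,0.2],
  [15,110,50,0.34],
  [20,155,50,0.48],
  [25,200,50,0.62],
  [30,245,50,0.76],
  [35,290,50,0.9],
])

```text
clock: 26.1
tool_pos: [0.4803, -0.0597, 0.1596]
tcp_rot: [3.141, 0.002, -0.15]
contact_force: [2.1, -0.5, -3.2]
grip_width: 0.0448
```

Call:
drive_tool([
  [6,45,0,0.1],
  [12,90,0,0.203],
  [18,135,0,0.203],
  [24,180,0,0.203],
  [30,225,0,0.203],
  [36,270,0,0.203],
  [39,305,0,0.203],
  [41,330,0,0.203],
])

```text
clock: 26.9
tool_pos: [0.5216, 0.2705, 0.1589]
tcp_rot: [3.14, 0.003, 0.048]
contact_force: [0.8, -0.7, -4.1]
grip_width: 0.0449
```

Call:
drive_tool([
  [1,4,-5,0],
  [1,4,-15,0],
  [1,4,-25,0],
  [1,4,-25,0],
  [1,4,-25,0],
  [1,4,-25,0],
  [1,4,-25,0],
  [1,4,-25,0],
])

```text
clock: 27.7
tool_pos: [0.5237, 0.2727, 0.1366]
tcp_rot: [-3.141, -0.001, 0.047]
contact_force: [0.1, -0.2, -2.6]
grip_width: 0.0448
```

```bash
python3 - <<'E'
from h import *
w=cap('wrist','w17.png');st=env.state();p=st['tool_pos'];print(p,st['tcp_rot'])
im=w['image'][60:240,180:380,::-1]
cv2.imwrite('pics/w17c.png',cv2.resize(im,None,fx=4,fy=4,interpolation=cv2.INTER_CUBIC))
E
```

```text
[0.52358627 0.2726858  0.13647464] [-3.14109116e+00 -5.46365769e-04  4.70441736e-02]
```

View pics/w17c.png

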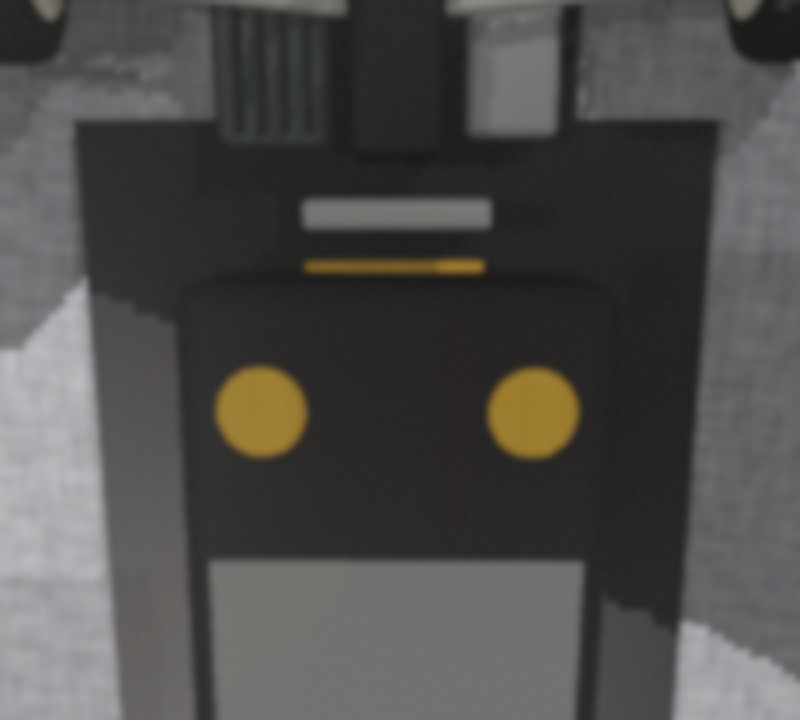

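```bash
python3 - <<'E'
from h import *
w=cap('wrist');st=env.state();p=st['tool_pos'];f=lambda x,y:(180+x/4,60+y/4)
y=.047;ax=np.array([np.cos(y),np.sin(y)])
for n,q,z,o in [('plate',(395,260),.014,.065),('stop',(396,229),.040,.0735),('packtop',(396,280),p[2]+.0467,.069)]:
    r=ray(w,*f(*q),z)[:2];print(n,r.round(4),(r-o*ax).round(4))
E
```

```text
plate [0.5902 0.2761] [0.5253 0.273 ]
stop [0.5978 0.2762] [0.5243 0.2728]
packtop [0.5955 0.2763] [0.5266 0.2731]
```

Call:
drive_tool([
  [-1,0,-25,0],
  [-1,0,-50,0],
  [-1,0,-75,0],
  [-1,0,-97,0],
  [-1,0,-115,0],
  [-1,0,-127,0],
  [-1,0,-135,0],
  [-1,0,-138,0],
])

```text
clock: 28.6
tool_pos: [0.5224, 0.2727, -0.0024]
tcp_rot: [3.141, 0.0, 0.047]
contact_force: [0.2, -0.5, -2.8]
grip_width: 0.0446
```

Call:
drive_tool([
  [0,0,-1,0],
  [0,0,-2,0],
  [0,0,-2,0],
  [0,0,-3,0],
  [0,0,-3,0],
  [0,0,-4,0],
  [0,0,-4,0],
  [0,0,-4,0],
])

```text
clock: 29.4
tool_pos: [0.5224, 0.2727, -0.0059]
tcp_rot: [3.142, -0.0, 0.047]
contact_force: [0.5, -0.1, -3.9]
grip_width: 0.0449
```

Call:
drive_tool([
  [0,0,-1,0],
  [0,0,-1,0],
  [0,0,-1,0],
  [0,0,-1,0],
  [0,0,-2,0],
  [0,0,-2,0],
  [0,0,-2,0],
  [0,0,-2,0],
])

```text
clock: 30.2
tool_pos: [0.5226, 0.2728, -0.0076]
tcp_rot: [-3.141, -0.0, 0.047]
contact_force: [-1.6, 0.0, 1.6]
grip_width: 0.0449
```

Call:
drive_tool([
  [0,0,0,0],
  [0,0,0,0],
  [0,0,0,0],
  [0,0,0,0],
  [0,0,15,0],
  [0,0,45,0],
  [0,0,85,0],
  [0,0,130,0],
], hand=0)

```text
clock: 31.0
tool_pos: [0.5217, 0.272, 0.1225]
tcp_rot: [3.14, 0.002, 0.047]
contact_force: [0.6, 1.2, 0.0]
grip_width: 0.0852
```

Call:
drive_tool([
  [10,-40,20,0],
  [20,-80,30,0],
  [35,-120,30,0],
  [50,-160,30,0],
  [60,-200,30,0],
  [60,-230,30,0],
  [60,-230,30,0],
  [60,-230,30,0],
])

```text
clock: 31.8
tool_pos: [0.5825, 0.0419, 0.1521]
tcp_rot: [-3.142, -0.0, 0.045]
contact_force: [-0.7, 0.2, 0.6]
grip_width: 0.0856
```

```bash
python3 - <<'E'
from h import *
s=cap('scene');sd=cap('side','sd18.png');cap('wrist','w18.png');st=env.state();print(st['tool_pos'],st['tcp_rot'],st['joints'].round(2))
im=s['image'][170:290,340:460,::-1]
cv2.imwrite('pics/s18c.png',cv2.resize(im,None,fx=5,fy=5,interpolation=cv2.INTER_CUBIC))
E
```

```text
[0.5824569  0.04347731 0.1521183 ] [-3.14150723e+00 -1.38989238e-04  4.81284989e-02] [ 0.41  0.25 -0.27 -0.   -1.05  1.21]
```

View pics/s18c.png

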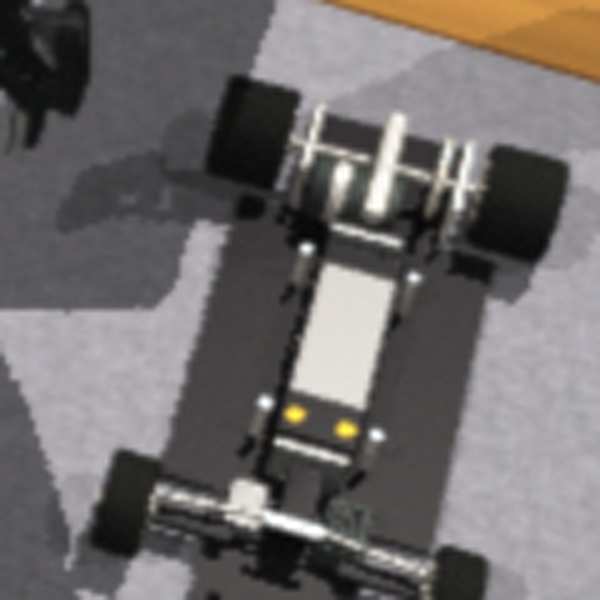

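View pics/sd18.png

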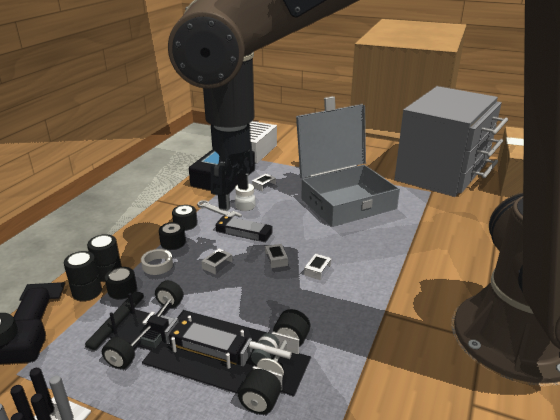

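View pics/w18.png

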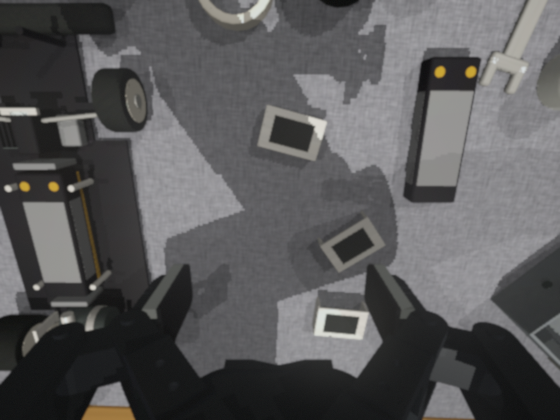

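The target bracket is at wrist (292,133), still where it was. Now I'll measure its pose.

```bash
python3 - <<'E'
from h import *
w=cap('wrist');im=w['image'][90:180,240:345,::-1]
cv2.imwrite('pics/w18c.png',cv2.resize(im,None,fx=6,fy=6,interpolation=cv2.INTER_CUBIC))
s=cap('scene');im=s['image'][225:270,285:340,::-1]
cv2.imwrite('pics/s18d.png',cv2.resize(im,None,fx=10,fy=10,interpolation=cv2.INTER_CUBIC))
E
```

```text
(no output)
```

View pics/w18c.png

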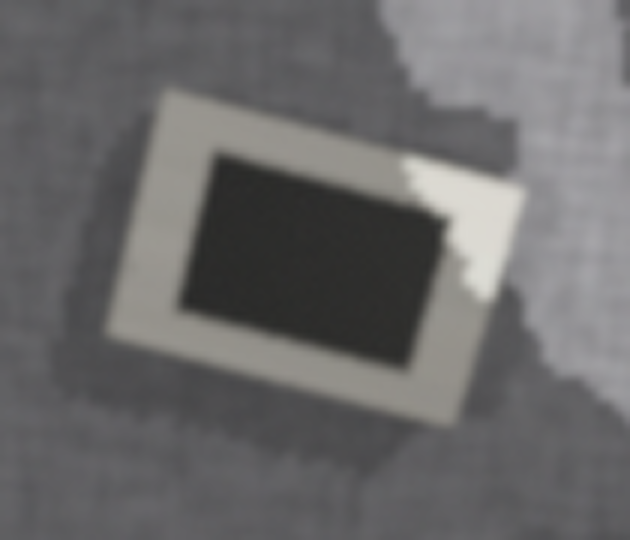

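View pics/s18d.png

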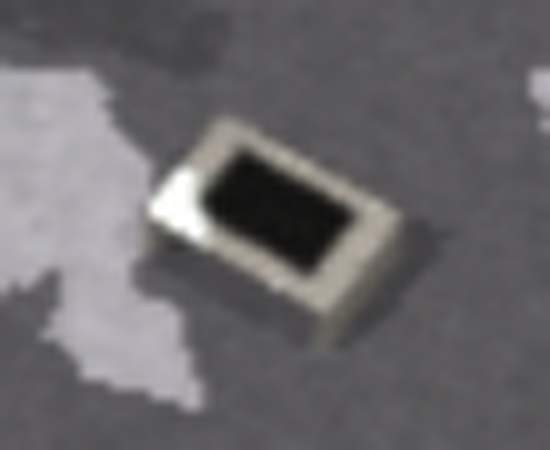

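```bash
python3 - <<'E'
from h import *
w=cap('wrist');s=cap('scene')
for d,f,qs in [(w,lambda x,y:(240+x/6,90+y/6),[(165,90),(523,188),(458,425),(107,335)]),(s,lambda x,y:(285+x/10,225+y/10),[(405,215),(225,118),(148,208),(330,308)])]:
    P=np.array([ray(d,*f(*q),.023)[:2] for q in qs]);c=P.mean(0);e=(P[1]+P[2]-P[0]-P[3])/2;g=(P[0]+P[1]-P[2]-P[3])/2
    print(P.round(4).tolist(),c.round(4),np.linalg.norm(e),np.arctan2(e[1],e[0]),np.linalg.norm(g),np.arctan2(g[1],g[0]))
print(env.state()['tool_pos'])
E
```

```text
[[0.6666, 0.0587], [0.6544, 0.0006], [0.6159, 0.0077], [0.6279, 0.0668]] [0.6412 0.0334] 0.059820047193547485 -1.7742016764033084 0.03933025150640376 -0.19527140686290162
[[0.6311, 0.0699], [0.62, 0.0121], [0.6564, 0.003], [0.6676, 0.061]] [0.6438 0.0365] 0.058999155221024085 -1.7621145293462117 0.03753687490205722 2.898276470892408
[0.58238919 0.04347296 0.15206991]
```

Call:
drive_tool([
  [25,-4,0,-0.12],
  [60,-9,-10,-0.247],
  [60,-9,-45,-0.247],
  [60,-9,-80,-0.247],
  [60,-9,-115,-0.247],
  [60,-9,-140,-0.247],
  [60,-9,-155,-0.247],
  [60,-9,-160,-0.247],
])

```text
clock: 32.95
tool_pos: [0.6416, 0.0338, -0.0096]
tcp_rot: [3.14, 0.002, -0.199]
contact_force: [-0.1, 0.1, -0.0]
grip_width: 0.0857
```

```bash
python3 - <<'E'
from h import *
w=cap('wrist','w19.png');s=cap('scene');st=env.state();print(st['tool_pos'],st['tcp_rot'])
im=s['image'][180:280,270:370,::-1]
cv2.imwrite('pics/s19.png',cv2.resize(im,None,fx=5,fy=5,interpolation=cv2.INTER_CUBIC))
E
```

```text
[ 0.64258519  0.03389528 -0.00794959] [ 3.14125459e+00  2.25087573e-04 -1.99270607e-01]
```

View pics/w19.png

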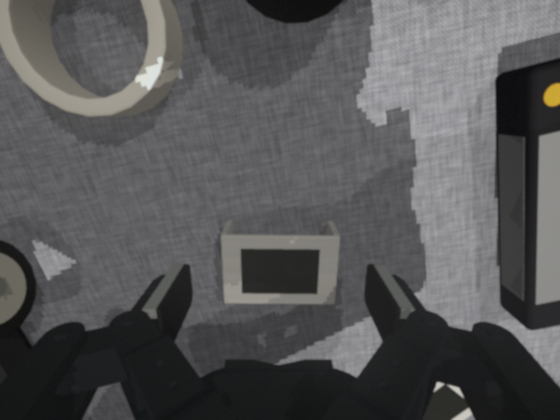

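View pics/s19.png

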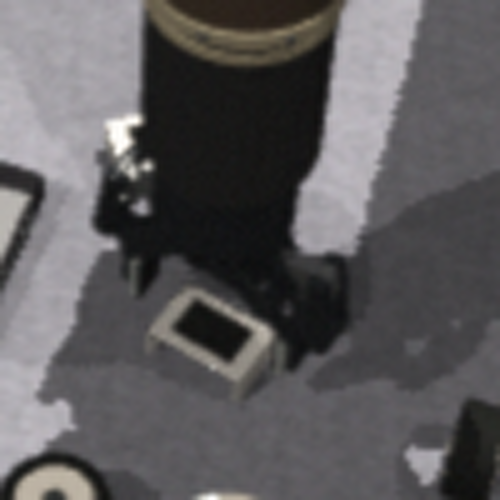

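Call:
drive_tool([
  [0,0,-5,0],
  [0,0,-10,0],
  [0,0,-14,0],
  [0,0,-17,0],
  [0,0,-17,0],
  [0,0,-17,0],
  [0,0,-17,0],
  [0,0,-17,0],
])

```text
clock: 33.85
tool_pos: [0.6426, 0.0337, -0.0247]
tcp_rot: [-3.141, -0.0, -0.2]
contact_force: [-0.8, -0.4, -0.8]
grip_width: 0.0852
```

Call:
drive_tool([
  [0,0,0,0],
  [0,0,0,0],
  [0,0,0,0],
  [0,0,0,0],
  [0,0,0,0],
  [0,0,0,0],
  [0,0,0,0],
  [0,0,0,0],
], hand=1, squeeze=25)

```text
clock: 34.65
tool_pos: [0.6426, 0.0337, -0.0247]
tcp_rot: [-3.142, -0.0, -0.2]
contact_force: [-0.8, 0.2, 4.9]
grip_width: 0.0596
```

Call:
drive_tool([
  [0,0,10,0],
  [0,0,30,0],
  [0,0,55,0],
  [0,0,85,0],
  [0,0,115,0],
  [0,0,145,0],
  [0,0,160,0],
  [0,0,160,0],
])

```text
clock: 35.45
tool_pos: [0.6438, 0.034, 0.1383]
tcp_rot: [-3.139, -0.004, -0.2]
contact_force: [0.9, -0.1, -0.9]
grip_width: 0.0597
```

```bash
python3 - <<'E'
from h import *
w=cap('wrist','w20.png');s=cap('scene');st=env.state();print(st['tool_pos'],st['tcp_rot'])
im=s['image'][130:250,240:360,::-1]
cv2.imwrite('pics/s20.png',cv2.resize(im,None,fx=5,fy=5,interpolation=cv2.INTER_CUBIC))
E
```

```text
[0.64200435 0.03369136 0.13489849] [-3.14115878e+00  2.86796444e-04 -2.00122473e-01]
```

View pics/w20.png

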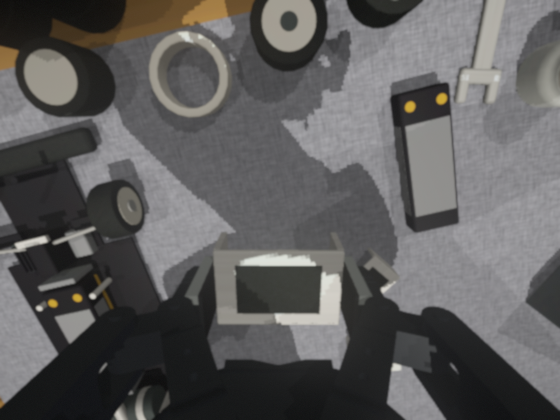

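View pics/s20.png

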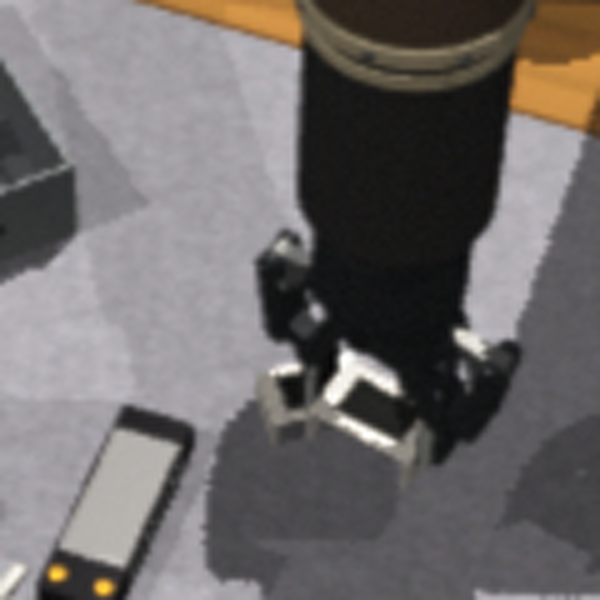

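Call:
drive_tool([
  [-10,30,0,0.04],
  [-25,65,0,0.1],
  [-42,100,0,0.16],
  [-60,135,0,0.22],
  [-78,170,0,0.247],
  [-96,205,0,0.247],
  [-110,230,0,0.247],
  [-118,239,0,0.247],
])

```text
clock: 36.35
tool_pos: [0.5226, 0.2743, 0.1335]
tcp_rot: [3.14, 0.002, 0.049]
contact_force: [0.0, -0.5, -1.5]
grip_width: 0.0594
```

Call:
drive_tool([
  [0,0,-10,0],
  [0,0,-20,0],
  [0,0,-30,0],
  [0,0,-40,0],
  [0,0,-40,0],
  [0,0,-40,0],
  [0,0,-40,0],
  [0,0,-40,0],
])

```text
clock: 37.15
tool_pos: [0.5248, 0.2728, 0.0956]
tcp_rot: [-3.141, -0.001, 0.047]
contact_force: [-0.2, -0.3, -0.9]
grip_width: 0.0595
```

```bash
python3 - <<'E'
from h import *
w=cap('wrist','w21.png');st=env.state();print(st['tool_pos'],st['tcp_rot'])
E
```

```text
[0.52471546 0.27284316 0.0956024 ] [-3.14095397e+00 -7.35859357e-04  4.71892167e-02]
```

View pics/w21.png

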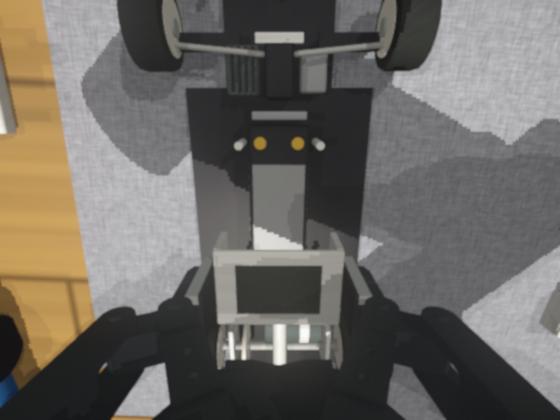

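```bash
python3 - <<'E'
from h import *
w=cap('wrist');st=env.state();p=st['tool_pos'];y=.047;ax=np.array([np.cos(y),np.sin(y)]);ay=np.array([-np.sin(y),np.cos(y)])
im=w['image'][90:340,190:370,::-1]
cv2.imwrite('pics/w21c.png',cv2.resize(im,None,fx=3.2,fy=3.2,interpolation=cv2.INTER_CUBIC))
def rel(q,z): d=(ray(w,*q,z)-p)[:2];return (d@ax).round(4),(d@ay).round(4)
print('label',rel((252,165),.039),rel((306,165),.039),'dots',rel((260,143.5),.039),rel((297.5,143.5),.039))
print('br',[rel(q,p[2]+.0477) for q in [(215,250),(342,250),(341,324),(216,324)]])
E
```

```text
label (np.float64(0.0401), np.float64(0.0208)) (np.float64(0.0401), np.float64(-0.0206)) dots (np.float64(0.0563), np.float64(0.0144)) (np.float64(0.0562), np.float64(-0.0137))
br [(np.float64(0.0189), np.float64(0.0295)), (np.float64(0.0189), np.float64(-0.0286)), (np.float64(-0.0218), np.float64(-0.0307)), (np.float64(-0.0218), np.float64(0.0317))]
```

View pics/w21c.png

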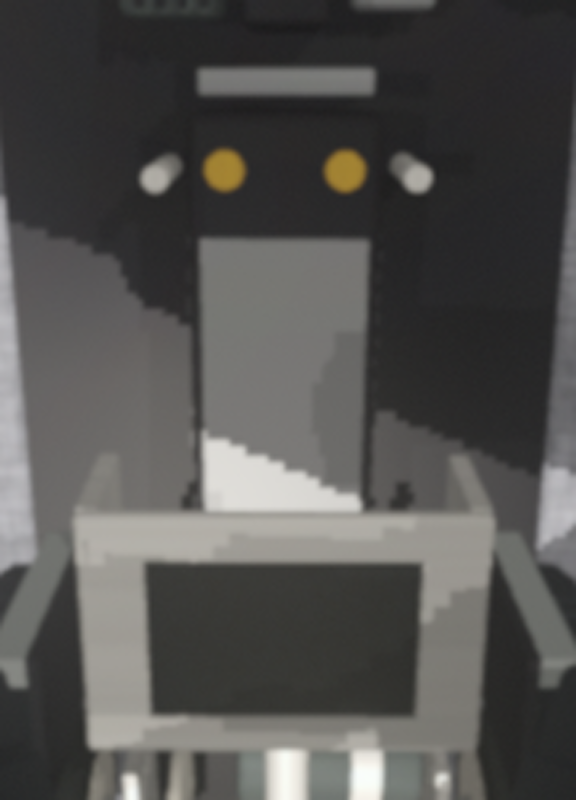

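Call:
drive_tool([
  [1,0,-20,0],
  [1,0,-40,0],
  [1,0,-55,0],
  [1,0,-68,0],
  [1,0,-80,0],
  [1,0,-89,0],
  [1,0,-95,0],
  [1,0,-97,0],
])

```text
clock: 38.05
tool_pos: [0.5253, 0.2726, -0.0025]
tcp_rot: [3.141, 0.0, 0.047]
contact_force: [0.1, -0.1, -1.7]
grip_width: 0.0595
```

Call:
drive_tool([
  [0,0,-1,0],
  [0,0,-1,0],
  [0,0,-2,0],
  [0,0,-2,0],
  [0,0,-3,0],
  [0,0,-3,0],
  [0,0,-4,0],
  [0,0,-4,0],
])

```text
clock: 38.85
tool_pos: [0.5256, 0.2727, -0.0057]
tcp_rot: [-3.141, -0.0, 0.047]
contact_force: [-1.1, 0.2, 3.0]
grip_width: 0.0596
```

Contact is right at the expected height. Releasing.

Call:
drive_tool([
  [0,0,0,0],
  [0,0,0,0],
  [0,0,0,0],
  [0,0,0,0],
  [0,0,15,0],
  [0,0,45,0],
  [0,0,85,0],
  [0,0,130,0],
], hand=0)

```text
clock: 39.65
tool_pos: [0.5247, 0.272, 0.1245]
tcp_rot: [3.14, 0.002, 0.047]
contact_force: [1.1, 0.8, -0.3]
grip_width: 0.0853
```

Call:
drive_tool([
  [5,-40,20,0],
  [15,-85,40,0],
  [25,-130,50,0],
  [35,-175,55,0],
  [42,-220,55,0],
  [48,-265,55,0],
  [50,-310,55,0],
  [50,-350,55,0],
])

```text
clock: 40.45
tool_pos: [0.5753, -0.0794, 0.1791]
tcp_rot: [3.142, -0.0, 0.047]
contact_force: [1.6, -0.2, 0.0]
grip_width: 0.0852
```

```bash
python3 - <<'E'
from h import *
s=cap('scene');sd=cap('side','sd22.png');cap('wrist','w22.png');st=env.state();print(st['tool_pos'],st['tcp_rot'],st['joints'].round(2))
a=s['image'][190:270,370:450,::-1];b=sd['image'][300:380,150:270,::-1]
a=cv2.resize(a,(400,400),interpolation=cv2.INTER_CUBIC);b=cv2.resize(b,(400,267),interpolation=cv2.INTER_CUBIC);b=cv2.copyMakeBorder(b,0,133,0,0,cv2.BORDER_CONSTANT)
cv2.imwrite('pics/bay22.png',np.hstack([a,b]))
E
```

```text
[ 0.57502599 -0.07962222  0.17888044] [3.14153146e+00 4.20642078e-04 4.34526071e-02] [ 0.2   0.22 -0.24 -0.   -1.11  1.42]
```

View pics/bay22.png

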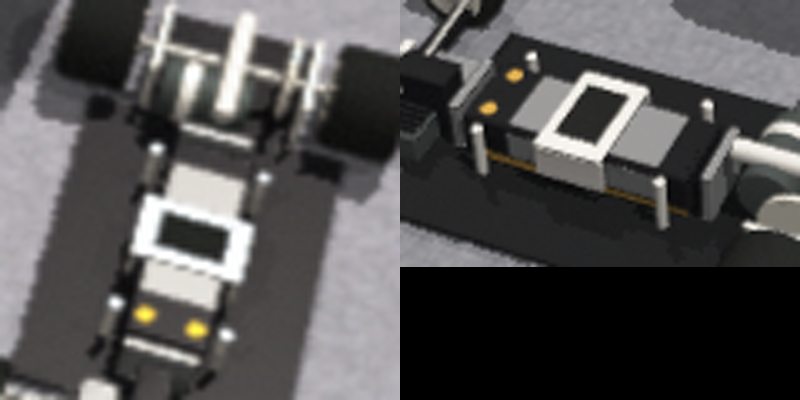

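View pics/w22.png

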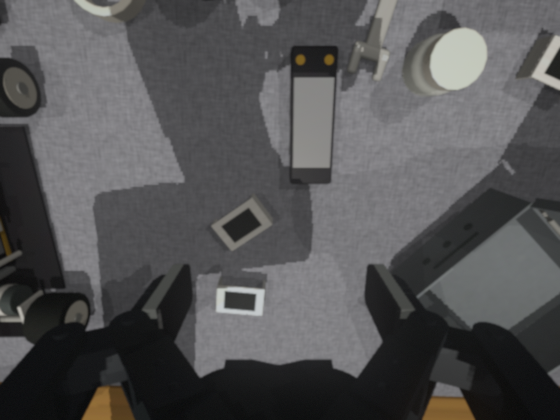

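```bash
python3 - <<'E'
from h import *
w=cap('wrist');p=env.state()['tool_pos']
im=w['image'][35:195,270:360,::-1]
cv2.imwrite('pics/w22c.png',cv2.resize(im,None,fx=5,fy=5,interpolation=cv2.INTER_CUBIC)[:,:])
P=np.array([ray(w,*q,.025)[:2] for q in [(291,47),(337,47),(331,183),(290,183)]]);c=P.mean(0);d=(P[0]+P[1]-P[2]-P[3])/2
print(P.round(4).tolist(),c,np.linalg.norm(d),np.arctan2(d[1],d[0]),(c-p[:2])*1000,p)
E
```

```text
[[0.7139, -0.0853], [0.7158, -0.13], [0.5805, -0.1373], [0.5786, -0.0918]] [ 0.64719326 -0.11112509] 0.13544397386742305 0.05091510427836441 [ 71.97449274 -32.7920715 ] [ 0.57521876 -0.07833302  0.17890048]
```

View pics/w22c.png

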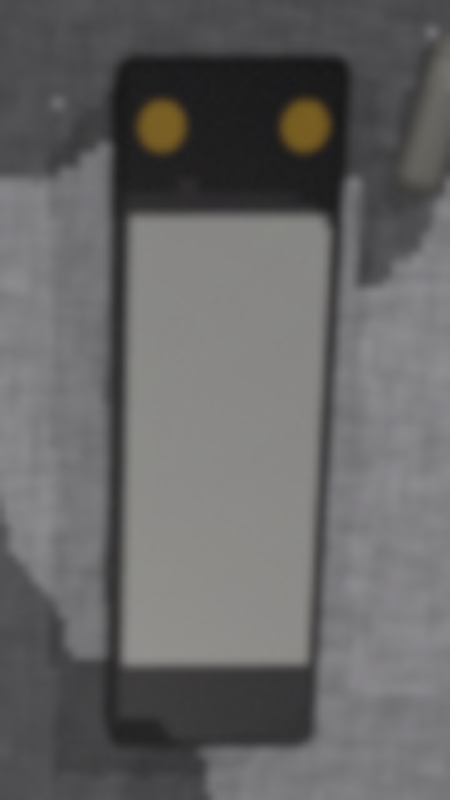

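Call:
drive_tool([
  [25,-10,0,0],
  [60,-28,0,0],
  [72,-34,-30,0],
  [72,-34,-70,0],
  [72,-34,-110,0],
  [72,-34,-145,0],
  [72,-34,-175,0],
  [72,-34,-188,0],
])

```text
clock: 41.45
tool_pos: [0.6456, -0.1099, -0.0121]
tcp_rot: [-3.141, 0.004, 0.048]
contact_force: [-0.1, -0.9, -0.8]
grip_width: 0.0855
```

Call:
drive_tool([
  [0,0,-4,0],
  [0,0,-8,0],
  [0,0,-11,0],
  [0,0,-12,0],
  [0,0,-12,0],
  [0,0,-12,0],
  [0,0,-12,0],
  [0,0,-12,0],
])

```text
clock: 42.25
tool_pos: [0.6476, -0.1114, -0.0206]
tcp_rot: [-3.142, -0.0, 0.047]
contact_force: [-0.2, -0.6, 1.2]
grip_width: 0.0855
```

```bash
python3 - <<'E'
from h import *
cap('wrist','w23.png')
E
```

```text
(no output)
```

View pics/w23.png

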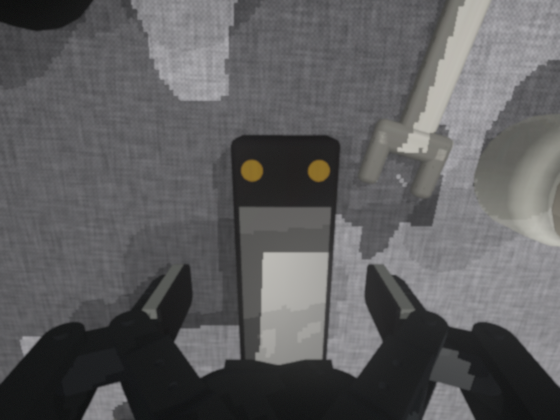

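Call:
drive_tool([
  [0,0,0,0],
  [0,0,0,0],
  [0,0,0,0],
  [0,0,0,0],
  [0,0,0,0],
  [0,0,0,0],
  [0,0,0,0],
  [0,0,0,0],
], hand=1, squeeze=50)

```text
clock: 43.1
tool_pos: [0.6478, -0.1115, -0.0205]
tcp_rot: [3.141, -0.001, 0.047]
contact_force: [-0.7, -0.8, 5.5]
grip_width: 0.0448
```

Call:
drive_tool([
  [0,0,10,0],
  [0,0,30,0],
  [0,0,60,0],
  [0,0,95,0],
  [0,0,130,0],
  [0,0,150,0],
  [0,0,160,0],
  [0,0,160,0],
])

```text
clock: 43.9
tool_pos: [0.6477, -0.1111, 0.1401]
tcp_rot: [-3.141, -0.002, 0.047]
contact_force: [0.2, -0.4, -3.4]
grip_width: 0.045
```

Call:
drive_tool([
  [-25,-30,0,-0.14],
  [-50,-60,0,-0.28],
  [-75,-90,0,-0.42],
  [-100,-120,0,-0.56],
  [-125,-150,0,-0.7],
  [-150,-180,0,-0.84],
  [-175,-210,0,-0.98],
  [-201,-240,0,-1.103],
])

```text
clock: 44.7
tool_pos: [0.4442, -0.3517, 0.137]
tcp_rot: [3.14, 0.003, -1.062]
contact_force: [1.9, -1.5, -2.2]
grip_width: 0.0448
```

```bash
python3 - <<'E'
from h import *
cap('wrist','w24.png');sd=cap('side');im=sd['image'][60:230,230:420,::-1]
cv2.imwrite('pics/sd24.png',cv2.resize(im,None,fx=3,fy=3,interpolation=cv2.INTER_CUBIC));print(env.state()['tool_pos'],env.state()['tcp_rot'])
E
```

```text
[ 0.4421822  -0.35308579  0.13695674] [ 3.13891888  0.00356808 -1.06388936]
```

View pics/w24.png

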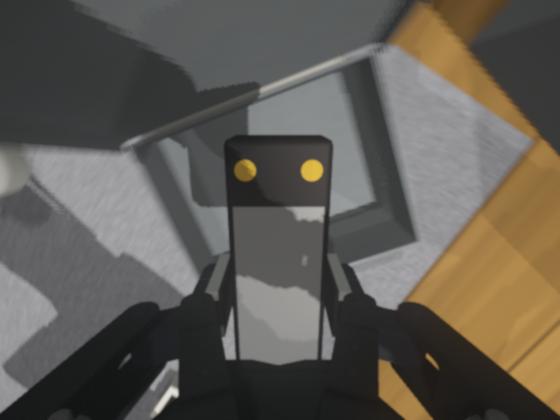

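View pics/sd24.png

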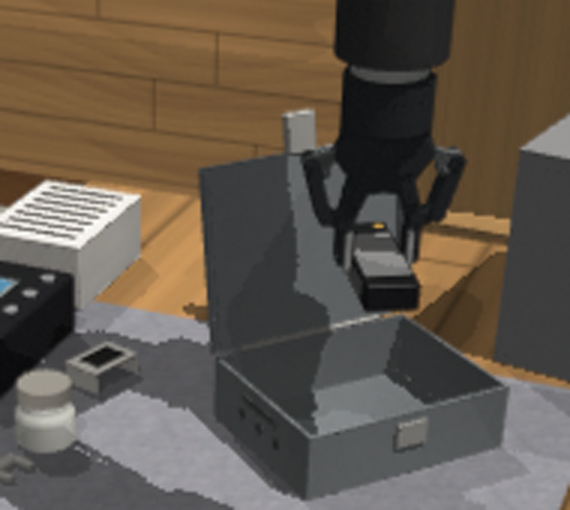

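Call:
drive_tool([
  [0,0,0,0],
  [0,0,-25,0],
  [0,0,-55,0],
  [0,0,-85,0],
  [0,0,-112,0],
  [0,0,-132,0],
  [0,0,-146,0],
  [0,0,-151,0],
])

```text
clock: 45.6
tool_pos: [0.4467, -0.3504, -0.0139]
tcp_rot: [3.14, 0.001, -1.054]
contact_force: [0.7, 0.4, -1.8]
grip_width: 0.0448
```

Call:
drive_tool([
  [0,0,-1,0],
  [0,0,-2,0],
  [0,0,-3,0],
  [0,0,-4,0],
  [0,0,-5,0],
  [0,0,-5,0],
  [0,0,-6,0],
  [0,0,-6,0],
])

```text
clock: 46.4
tool_pos: [0.4465, -0.3514, -0.0175]
tcp_rot: [-3.142, -0.0, -1.056]
contact_force: [-1.2, 1.2, 1.9]
grip_width: 0.0442
```

Call:
drive_tool([
  [0,0,0,0],
  [0,0,0,0],
  [0,0,0,0],
  [0,0,20,0],
  [0,0,60,0],
  [0,0,105,0],
  [0,0,150,0],
  [0,0,195,0],
], hand=0)

```text
clock: 47.2
tool_pos: [0.4462, -0.3513, 0.1791]
tcp_rot: [-3.141, -0.0, -1.056]
contact_force: [2.4, -0.4, 0.6]
grip_width: 0.0851
```

Call:
drive_tool([
  [0,0,40,0.1],
  [0,0,80,0.2],
  [0,0,115,0.3],
  [10,-10,125,0.346],
  [30,-30,125,0.346],
  [60,-60,125,0.346],
  [90,-82,125,0.346],
  [90,-82,125,0.346],
])

```text
clock: 48.0
tool_pos: [0.5385, -0.4351, 0.2986]
tcp_rot: [3.141, 0.004, -0.711]
contact_force: [-0.3, -0.3, -0.7]
grip_width: 0.0851
```

```bash
python3 - <<'E'
from h import *
cap('wrist','w25.png');sd=cap('side');im=sd['image'][10:230,230:430,::-1]
cv2.imwrite('pics/sd25.png',cv2.resize(im,None,fx=3,fy=3,interpolation=cv2.INTER_CUBIC));print(env.state()['tool_pos'],env.state()['tcp_rot'])
E
```

```text
[ 0.53659411 -0.43364678  0.30036998] [ 3.14099562e+00  2.37448086e-03 -7.10337565e-01]
```

View pics/w25.png

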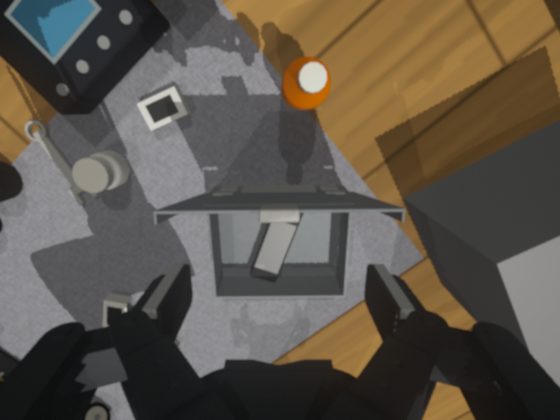

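View pics/sd25.png

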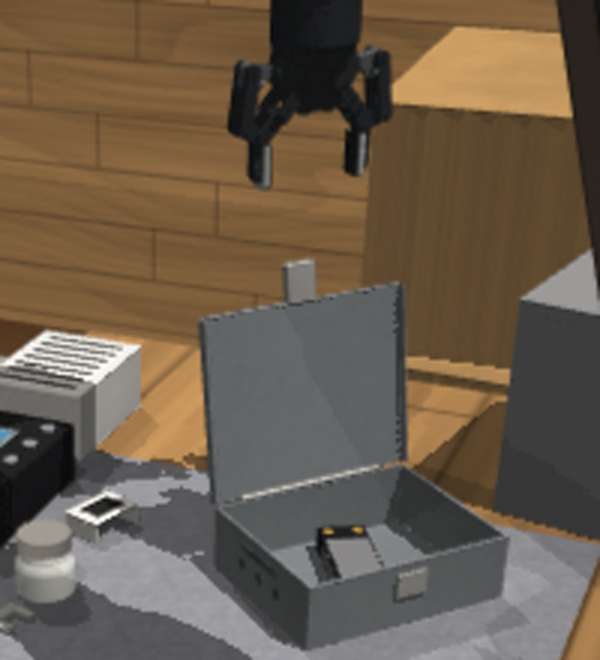

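Call:
drive_tool([
  [0,0,-20,0],
  [0,0,-40,0],
  [0,0,-60,0],
  [0,0,-72,0],
  [0,0,-80,0],
  [0,0,-80,0],
  [0,0,-80,0],
  [0,0,-80,0],
])

```text
clock: 48.9
tool_pos: [0.5368, -0.4337, 0.2233]
tcp_rot: [-3.141, -0.002, -0.71]
contact_force: [0.6, 1.2, 0.1]
grip_width: 0.0854
```

Call:
drive_tool([
  [0,0,0,0],
  [0,0,0,0],
  [0,0,0,0],
  [0,0,0,0],
  [0,0,0,0],
  [0,0,0,0],
  [0,0,0,0],
  [0,0,0,0],
], hand=1, squeeze=30)

```text
clock: 49.7
tool_pos: [0.5362, -0.4337, 0.2224]
tcp_rot: [3.141, -0.0, -0.71]
contact_force: [-3.0, -2.3, 2.7]
grip_width: 0.0287
```

Call:
drive_tool([
  [-16,13,2,0],
  [-35,29,2,0],
  [-53,45,-2,0],
  [-72,61,-8,0],
  [-89,75,-17,0],
  [-105,89,-29,0],
  [-121,102,-44,0],
  [-134,114,-61,0],
])

```text
clock: 50.5
tool_pos: [0.3998, -0.3186, 0.1619]
tcp_rot: [3.141, 0.001, -0.71]
contact_force: [-10.6, -1.2, 7.8]
grip_width: 0.0286
```

Call:
drive_tool([
  [-12,10,-18,0],
  [-22,19,-39,0],
  [-30,25,-61,0],
  [-35,30,-84,0],
  [-38,32,-98,0],
  [-40,34,-112,0],
  [-40,34,-122,0],
  [-40,34,-127,0],
])

```text
clock: 51.3
tool_pos: [0.357, -0.2828, 0.0315]
tcp_rot: [3.139, 0.01, -0.712]
contact_force: [-10.2, 8.2, 1.2]
grip_width: 0.0288
```

```bash
python3 - <<'E'
from h import *
sd=cap('side');im=sd['image'][100:230,280:430,::-1]
cv2.imwrite('pics/sd26.png',cv2.resize(im,None,fx=4,fy=4,interpolation=cv2.INTER_CUBIC));print(env.state()['tool_pos'],env.state()['contact_force'])
E
```

```text
[ 0.35706866 -0.28282586  0.03111774] [-8.8412496   7.10497756  1.26881052]
```

View pics/sd26.png

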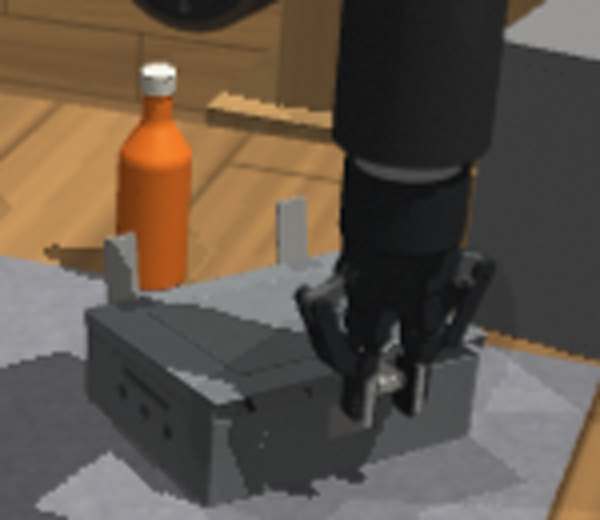

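Call:
drive_tool([
  [1,-1,-1,0],
  [2,-2,-2,0],
  [3,-3,-3,0],
  [3,-3,-3,0],
  [3,-3,-3,0],
  [3,-3,-3,0],
  [3,-3,-3,0],
  [3,-3,-3,0],
])

```text
clock: 52.15
tool_pos: [0.3569, -0.283, 0.0277]
tcp_rot: [3.139, 0.016, -0.713]
contact_force: [-12.4, 24.4, 2.5]
grip_width: 0.0289
```

Call:
drive_tool([
  [0,0,0,0],
  [0,0,0,0],
  [0,0,0,0],
  [0,0,0,0],
  [0,0,20,0],
  [0,0,60,0],
  [0,0,100,0],
  [0,0,150,0],
], hand=0)

```text
clock: 52.95
tool_pos: [0.3645, -0.288, 0.1819]
tcp_rot: [3.141, 0.002, -0.71]
contact_force: [1.6, -1.3, 0.4]
grip_width: 0.0854
```

Call:
drive_tool([
  [10,30,20,0],
  [20,70,40,0],
  [30,110,50,0],
  [50,150,50,0],
  [70,190,50,0],
  [80,220,50,0],
  [80,220,50,0],
  [80,220,50,0],
])

```text
clock: 53.75
tool_pos: [0.4455, -0.0678, 0.231]
tcp_rot: [3.142, 0.0, -0.708]
contact_force: [-0.2, -0.2, -0.7]
grip_width: 0.0852
```

```bash
python3 - <<'E'
from h import *
cap('side','sd27.png');cap('scene','s27.png');cap('wrist','w27.png')
E
```

```text
(no output)
```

View pics/sd27.png

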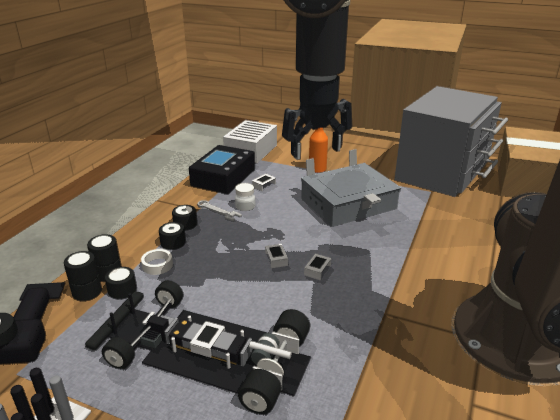

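View pics/s27.png

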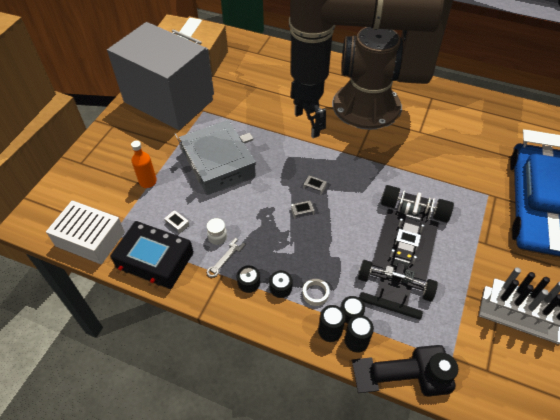

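The lid looks shut. For a final check I'll compare the lid's edges with the first picture, and measure the bracket and pack in the bay.

```bash
python3 - <<'E'
from h import *
a=cv2.imread('pics/sd1.png')[150:225,295:405];sd=cap('side');s=cap('scene');b=sd['image'][150:225,295:405,::-1]
c=s['image'][190:280,365:455,::-1];d=sd['image'][300:385,140:260,::-1]
r=lambda i:cv2.resize(i,(400,280),interpolation=cv2.INTER_CUBIC)
cv2.imwrite('pics/fin.png',np.vstack([np.hstack([r(a),r(b)]),np.hstack([r(c),r(d)])]))
f=lambda i:(cv2.inRange(cv2.cvtColor(np.ascontiguousarray(i),cv2.COLOR_BGR2HSV),(0,0,140),(40,60,255)))[40:65,50:110]
for i in(a,b): ys,xs=np.nonzero(f(i));print(len(xs),xs.mean().round(2) if len(xs) else None,ys.mean().round(2) if len(xs) else None)
E
```

```text
79 27.0 7.1
80 26.99 7.05
```

View pics/fin.png

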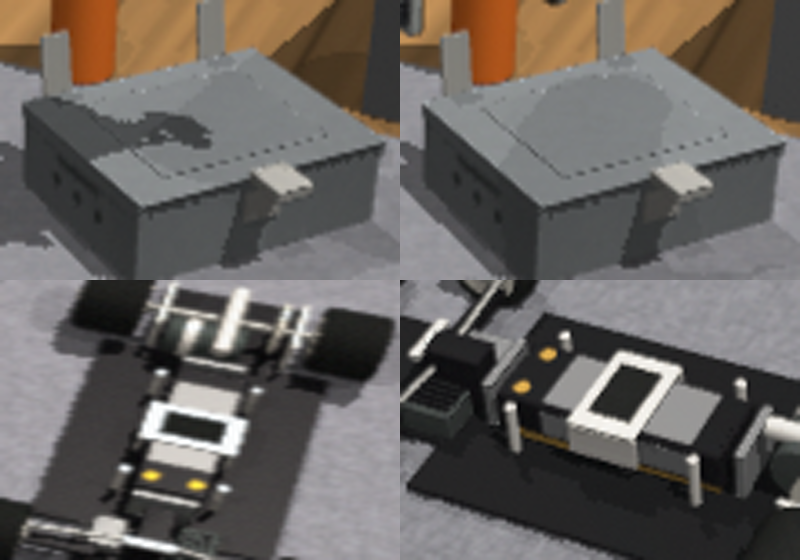

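```bash
python3 - <<'E'
from h import *
print(env.state()['clock'],env.job_done())
E
```

```text
the job is handed in; nothing more can be done
54.0 None
```

The job is done and handed in at 54 s of the 210 s allowed; handing in gives no verdict.

I opened the lid onto its stop and laid the only brass plate on the mat in the bay. I then set the charged pack on it between the stops and put the bracket farthest to the robot's left (about x 0.642, y 0.035) astride the pack. The spent pack went flat into the box and I shut the lid.

**Last checks:**
- **Lid:** the tab is within 0.1 px of where it was in the picture from before the lid was opened, so the lid reads as fully shut.
- **Bay:** the last two views show the pack level between the stops, the plate under it and the bracket astride its middle. I measured the lateral alignment just before setting the bracket down, and it was within about 0.5 mm.
- **Spent pack:** it was seen lying in the box through the open lid just before I shut it. It can't be seen now.
- **Bystanders:** none look moved in the last pictures; I did not measure them.

**What failed or disagreed:**
- **First tab grasp:** it closed on nothing. The visible fingertips sit about 21 mm above the reported tool point, which disagrees with the description. I worked from the seen tips after that.
- **Bay centre along its length:** estimates differed between cameras by about 3 mm, so I used a value in between.
- **Force while shutting the lid:** it rose to about 27 N just before I let go of the tab, below the 40 N and 120 N limits.

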